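# Touch the drill down on the pencilled cross and hold it for the depth stop

### The arm

A 7-joint arm with a two-finger parallel gripper is mounted at the origin on a cart in front of the work surface, level with it; the furniture and walls round the work are solid. World frame = base frame: x ahead of the robot, y to its left, z up, the work surface at z = 0. Lengths are in m, angles in rad, forces in N, time in s.
With the tool pointing down it reaches from about 0.4 to 0.85 m from the base axis. Payload 4.5 kg.
Tool frame: the origin (TCP) lies at the very end of the fingers, on their centre line; the grasp point (between the pads) lies 19 mm behind it (tcp_to_grasp is the z of the grasp point in the tool frame, in m); z points along the fingers, y is the line along which they close (so a half turn about z gives the same grasp; the last joint's range is limited). The gripper opens to 88 mm and grips with 3 to 60 N. Pads are 18 mm wide; open, the fingers measure 123 mm over their backs; the gripper's body (75 mm by 187 mm) begins 45 mm behind the grasp point.
Start: joints at [-1.087, 0.689, -0.195, 1.565, 0.157, 0.902, -0.215], TCP at [0.272, 0.563, 0.217] pointing down, gripper open.
Joint ranges: [-3.01, 3.01], [-0.46, 2.08], [-1.47, 1.51], [0.13, 2.56], [-1, 4.14], [0.04, 2.09], [-2.66, 2.66]. Speed limits (rad/s): [2.57, 2.57, 3.14, 3.14, 3.14, 3.14, 3.14].

### API

Orientations are given as a unit quaternion [x, y, z, w].
In Python, from plant import * gives the robot as it stands. The module is installed in compiled form; this text tells all that it offers.
- The arm moves only by the shell command python3 -m jog 'ROWS' [OPENING] [FORCE]. ROWS is JSON, a list that holds one entry, the list of rows, each a list of 6 numbers: the shift along the tool's x, y, z in m, then the turn, a rotation vector about the tool's x, y, z in rad. In form: [[[dx, dy, dz, ax, ay, az], ...]]. A call has 1 to 12 rows; each row shifts and turns the commanded pose from where the row before left it, along the tool's axes as they then stand; what a row does not reach is not made up. A row lasts 1/8 s, in which the tool goes at most 62.5 mm and 10.7 degrees, less where a joint would pass 70% of its speed; a pose out of reach is approached as far as the arm can. A call with a gripper value outside its range is refused whole. OPENING is the finger opening in m, from 0 to 0.0881, set as the call begins (- or left out, the last holds). The fingers move at their own pace and stop on an object; FORCE is the grip in N (left out, the last holds). Time passes only in rows, so rows that do not move let the fingers close. It gives the time, the measured TCP pose, the force, the opening and the grip force at its end, in the units of the state.
- get_state(): the state, without advancing time (a new reading comes with each control period).
- snapshot(name): name is "scene" or "top" or "wrist"; returns a dict with "frame" (384x512x3 uint8, red, green, blue), "mtx" (3x3 intrinsics, pixels), "xyz" and "orientation" of the camera in the world; the wrist camera has in their place "mount" (4x4, takes a point from camera to tool coordinates, whose origin is the TCP and whose axes are the flange's). Camera axes: x right, y down, z forward; pixel columns grow to the right and rows downward; lengths in m; the calibration is good to about 2 mm. The wrist camera is an equidistant fisheye: a pixel r from the principal point sees the ray r / f radians off the axis. A picture is of the moment at which its call begins: read the wrist's pose just before it. There is no depth.
- finish_job(): hands the job in; it is judged then, once.
The state is a dict: "clock": time; "q": joint angles; "qd": joint speeds; "joint_torque": joint torques, N m; "tool_pos": TCP position; "eef_rot": TCP orientation; "contact_force": force on the tool from outside, world axes, zero at the start; "moment": the same for the moment, N m; "opening": opening from 0.0 (shut) to 1.0 (fully open); "finger_force": force on a finger pad.
Only numpy, scipy, OpenCV 4.12 (cv2) and the standard library are available. Lean on these libraries where they do the work, as an engineer would, in place of code of your own. Each camera call takes 0.05 s, during which the arm holds its last target. There are 200 camera calls.

### The job

I want to zero the depth stop of the bench drill on this work: lay the wooden rail flat on the drill's table, square against the fence with its pencilled cross right under the drill point, and let go of it. Then push the feed lever down against its spring until the drill point bears on the cross with about 10 N, without ramming it, and keep it there: finish while still holding the lever down, so that I can set the stop, and leave the other things on the bench where they are.

Things in the scene. Friction and masses are not known exactly. Their poses are not given: they have to be found in the camera images.
- drill_stand: Small grey bench drill, fixed: table x -100..+140, y -105..+105 mm, its top at z = 20 mm; column at x = +100 mm; head with belt cover above. Origin: on the bench straight below the drill's axis; x points from the operator's side to the column, y left, z up. The head spans x from -45 mm back and y -56..+36 mm, top 356 mm; under it only column, fence and chuck with drill (33 mm wide).
- fence_face (a point): Middle of the fence's front face, at its top edge. The fence is an aluminium bar on the drill's table along the stand's y, 100 mm long, 24 mm tall; this face is 20 mm behind the drill's axis, so a 40 mm wide rail against it has its centre line under the drill.
- quill: The moving spindle of the drill: quill, chuck, depth stop rod and, pointing straight down in the chuck, an 8 mm twist drill. Its origin coincides with the stand's origin when it is up, and moves down with it (at most 58 mm). The drill does not turn.
- drill_tip (a point): The drill's point. At rest (up) 100 mm above the bench, so 50 mm above the top of a 30 mm rail on the table; the bare drill below the chuck is 40 mm long.
- feed_lever (a joint): Downward angle of the feed lever in rad: 0 at rest (up), growing as the grip goes down, 0.50 when the point meets a 30 mm rail on the table, at most 0.58. The spindle goes down 0.1 m per rad. The lever is a flat steel bar along the left side of the head (y = 41 to 49 mm of the stand). A return spring lifts it and the spindle.
- handle_mid (a point): Middle of the lever's cross-grip, a level wooden bar along the stand's y, 20 mm thick, 88 mm long. At rest 113 mm in front of and 97 mm left of the drill's axis, 299 mm up; it swings about a pivot 220 mm away (stand x = +100, z = 245 mm), down to 191 mm when the drill meets the rail. It takes 2 N at rest, 6 N at 0.50 rad; each newton more presses the point on the wood with 2.2 N.
- rail: Planed softwood rail, 40 mm wide (x), 300 mm long (y), 30 mm thick (z), about 0.18 kg. Origin at the centre of its underside. It starts flat on the bench with the cross up.
- cross (a point): Crossing of the two pencil lines on the rail's top, on its centre line, 90 mm from the middle toward its +y end (60 mm from that end).
- try_square: Bystander: carpenter's try square lying on the bench, 211 x 132 x 18 mm.
- pencil: Bystander: pencil lying on the bench, 168 mm.
- tape_measure: Bystander: tape measure, 38 x 85 x 60 mm.
- offcut: Bystander: softwood offcut, 45 x 90 x 32 mm.
- sanding_block: Bystander: cork sanding block, 63 x 116 x 31 mm.

How it is judged:
On the way, in this order (a step that is already met when the one before it is completed fails the run):
1. The rail lies flat on the drill's table, against the fence, its cross under the drill point, let go of, the drill still up (x of cross in the frame of drill_stand between -0.004 and 0.004 m and y of cross in the frame of drill_stand between -0.005 and 0.005 m and height (world z) of cross between 0.047 and 0.053 m and angle between rail's own z axis and vertical below 0.03 rad and angle between the y axis of rail and the y axis of drill_stand, either way round below 0.06 rad and contact force between each of the arm, the fingers and rail below 0.3 N and value of joint feed_lever below 0.05 rad), for 0.2 s.
2. The drill is brought down on the cross by the lever and bears on it with 3 to 30 N (contact force between quill and rail between 3 and 30 N and horizontal distance between drill_tip and cross below 0.006 m and value of joint feed_lever above 0.45 rad), for 0.3 s.
At the end, for the whole second after the job is handed in: Still pushing the cross-grip (over 2 N), not touching the rail; drill point on the rail with 3 to 30 N, lever at 0.45 to 0.55 rad, within 6 mm of the cross; rail flat (0.03 rad), at most 4 mm off the fence and square to it (0.06 rad) (all of step 2 and value of joint feed_lever below 0.55 rad and x of cross in the frame of drill_stand above -0.004 m and height (world z) of cross below 0.053 m and angle between rail's own z axis and vertical below 0.03 rad and angle between the y axis of rail and the y axis of drill_stand, either way round below 0.06 rad and contact force between each of the arm, the fingers and rail below 0.3 N and contact force between any of the fingers, the arm and drill_stand above 2 N); the arm keeps its last pose, push and grip.
It fails at once if the drill is rammed into the wood (over 60 N) (contact force between quill and rail above 60 N).
It fails at once if a bystander is pushed more than 3 cm (distance of any of try_square, pencil, tape_measure, offcut, sanding_block from where it was at the start of the episode above 0.03 m).
It also fails if it takes over 69 s, if anything falls off the work surface, if the arm or the gripper's body presses on something with over 40 N, if the wrist force passes 120 N, or if a joint passes its speed limit or range.

## Working session

There is one attempt and no reset: what is moved stays moved. The work goes in short steps, Python scripts to look and compute and a shell command to move; the robot and the scene stay as the last step left them, time stands still between calls to the robot, and variables do not carry over. Pictures are saved under pics/ and viewed, at most 10 in all, crops included, and the job is handed in when it is done.

```bash
mkdir -p pics; python3 - <<'E'
from plant import *
import cv2
for n in ["scene","top"]:
    s=snapshot(n); print(n,s["mtx"],s["xyz"],s["orientation"])
    cv2.imwrite(f"pics/{n}0.png",s["frame"][:,:,::-1])
print(get_state())
E
```

```text
scene [[450.38186956   0.         250.54503356]
 [  0.         450.38186956 194.66086811]
 [  0.           0.           1.        ]] [-0.13326637 -0.50296479  1.05307239] [ 0.83304439 -0.3771245   0.1649658  -0.36959496]
top [[364.16791281   0.         260.92091703]
 [  0.         364.16791281 189.5962847 ]
 [  0.           0.           1.        ]] [-0.07397485  0.27517904  1.30760004] [-0.59359774  0.75838337 -0.21518791  0.16183499]
{'clock': 0.1, 'q': array([-1.08716617,  0.68989518, -0.19450152,  1.56623773,  0.15726716,
        0.90252682, -0.21511966]), 'qd': array([-0.00061089, -0.00094624,  0.00157193, -0.00375286, -0.00040142,
       -0.00026042, -0.0003861 ]), 'joint_torque': array([-3.26452318e-03, -5.28500283e+01, -1.27124280e+00, -1.53840601e+01,
       -5.24720061e-02,  1.99137976e-03,  4.42773251e-05]), 'tool_pos': array([0.27153558, 0.56224964, 0.21589349]), 'eef_rot': array([ 2.23012939e-01,  9.74815122e-01, -8.30097378e-04, -1.31749646e-04]), 'contact_force': array([0.07266794, 0.13935598, 0.3652775 ]), 'moment': array([0.02802254, 0.00635088, 0.01582722]), 'finger_force': 0.0, 'opening': 0.9984055042355789}
```

View pics/scene0.png

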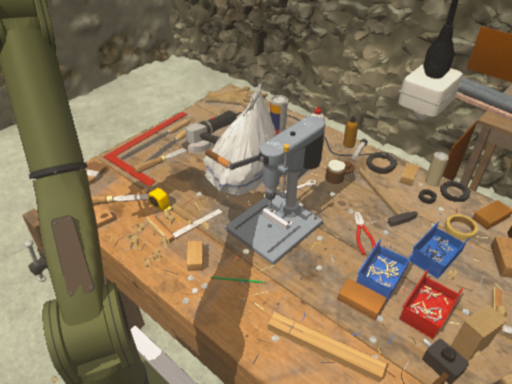

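View pics/top0.png

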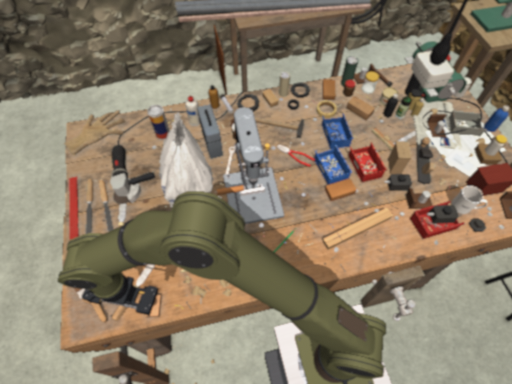

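The rail lies around (325,345) in the scene view and (357,228) in the top view. The drill stand is around (275,230) scene / (255,195) top. Next I'll zoom in on both.

```bash
cat > h.py <<'E'
import numpy as np, cv2
from scipy.spatial.transform import Rotation as R
from plant import *
def ray(s,uv):
    uv=np.atleast_2d(np.float64(uv)); K=s["mtx"]
    d=np.c_[(uv[:,0]-K[0,2])/K[0,0],(uv[:,1]-K[1,2])/K[1,1],np.ones(len(uv))]
    return np.array(s["xyz"]),R.from_quat(s["orientation"]).apply(d)
def plane(s,uv,z):
    o,d=ray(s,uv); return o+d*((z-o[2])/d[:,2])[:,None]
def proj(s,P):
    p=R.from_quat(s["orientation"]).inv().apply(np.atleast_2d(P)-np.array(s["xyz"])); q=p@s["mtx"].T
    return q[:,:2]/q[:,2:]
def wray(s,st,uv):
    K=s["mtx"]; uv=np.atleast_2d(np.float64(uv)); a=(uv-K[:2,2])/[K[0,0],K[1,1]]
    th=np.linalg.norm(a,axis=1); dc=np.c_[a*(np.sin(th)/np.maximum(th,1e-9))[:,None],np.cos(th)]
    M=np.array(s["mount"]); Rw=R.from_quat(st["eef_rot"])
    return st["tool_pos"]+Rw.apply(M[:3,3]),Rw.apply(dc@M[:3,:3].T)
def wplane(s,st,uv,z):
    o,d=wray(s,st,uv); return o+d*((z-o[2])/d[:,2])[:,None]
def twov(a,b):
    (o1,d1),(o2,d2)=a,b; d1=d1[0];d2=d2[0]
    t=np.linalg.lstsq(np.c_[d1,-d2],o2-o1,rcond=None)[0]
    p,q=o1+t[0]*d1,o2+t[1]*d2; return (p+q)/2,np.linalg.norm(p-q)
E
python3 - <<'E'
from h import *
a=cv2.imread("pics/scene0.png")[100:384,180:400]; b=cv2.imread("pics/top0.png")[95:260,205:405]
f=lambda i,k:cv2.resize(i,None,fx=k,fy=k,interpolation=cv2.INTER_CUBIC)
cv2.imwrite("pics/cs.png",f(a,2.1)); cv2.imwrite("pics/ct.png",f(b,3.5))
E
```

```text
(no output)
```

View pics/cs.png

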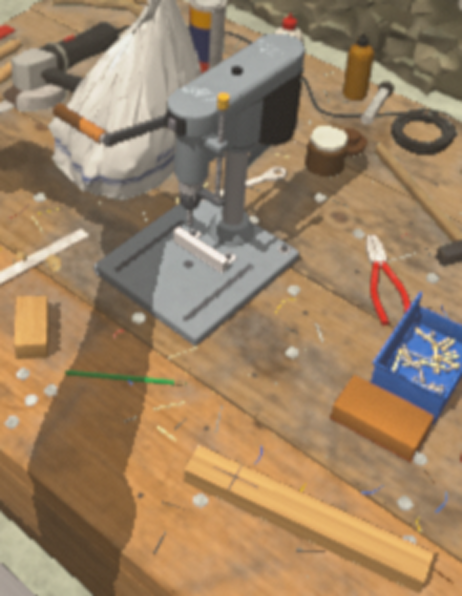

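View pics/ct.png

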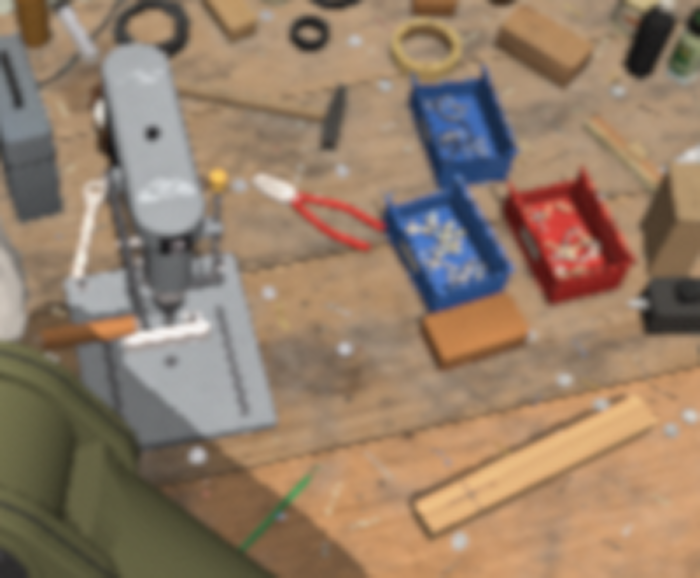

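Scene crop: rail top corners at about (199,448), (186,470), (425,573) and (437,552), with the cross near (238,472). The table's corners are at (97,268), (195,340) and (300,255), and the grip runs from (55,108) to (105,135). Top crop: rail (413,498), (437,532), (655,412), (632,396), cross (468,488). Table (275,422), (238,255), (65,285), grip (40,337) to (135,325).

```bash
python3 - <<'E'
from h import *
np.set_printoptions(precision=4,suppress=True)
S=snapshot("scene");T=snapshot("top")
s=lambda p:np.float64(p)/2.1+[180,100]; t=lambda p:np.float64(p)/3.5+[205,95]
print("rail S",plane(S,s([(199,448),(186,470),(425,573),(437,552),(238,472)]),.03)[:,:2])
print("rail T",plane(T,t([(413,498),(437,532),(655,412),(632,396),(468,488)]),.03)[:,:2])
print("table S",plane(S,s([(97,268),(195,340),(300,255)]),.02)[:,:2])
print("table T",plane(T,t([(65,285),(275,422),(238,255)]),.02)[:,:2])
print("fence S",plane(S,s([(174,231),(228,268)]),.044)[:,:2])
print("grip",plane(S,s([(55,108),(105,135)]),.299)[:,:2],plane(T,t([(40,337),(135,325)]),.299)[:,:2])
print("pencil",plane(S,s([(68,375),(180,383)]),0)[:,:2],"offcut",plane(S,s([(17,297),(47,297),(47,345),(17,345)]),.03)[:,:2],"sand",plane(S,s([(333,408),(363,380),(432,415),(412,447)]),.03)[:,:2])
# colour mask rail
f=cv2.cvtColor(S["frame"],cv2.COLOR_RGB2HSV); print(f[340,320],f[330,300],f[365,365])
E
```

```text
rail S [[ 0.4041 -0.1086]
 [ 0.3696 -0.1162]
 [ 0.4456 -0.4006]
 [ 0.4767 -0.3985]
 [ 0.4093 -0.1657]]
rail T [[ 0.4125 -0.1035]
 [ 0.3688 -0.1156]
 [ 0.4471 -0.4052]
 [ 0.4724 -0.3883]
 [ 0.4093 -0.166 ]]
table S [[ 0.5506  0.2076]
 [ 0.5406  0.0091]
 [ 0.774  -0.0064]]
table T [[ 0.7809  0.2104]
 [ 0.5422  0.015 ]
 [ 0.774  -0.0039]]
fence S [[0.6686 0.1562]
 [0.6613 0.0463]]
grip [[0.5407 0.2596]
 [0.5424 0.1701]] [[0.5448 0.2578]
 [0.5367 0.1699]]
pencil [[ 0.391   0.1114]
 [ 0.4821 -0.0131]] offcut [[0.4261 0.2478]
 [0.4547 0.2152]
 [0.3932 0.1517]
 [0.366  0.1828]] sand [[ 0.5646 -0.2012]
 [ 0.6283 -0.2065]
 [ 0.6391 -0.3026]
 [ 0.5802 -0.3073]]
[ 17 138 225] [ 16 124 201] [ 17 136 228]
```

```bash
cat > go.py <<'E'
# usage: go.py x y z [yaw_deg of tool y | -]  -> shift in tool axes, turn about tool axes needed
import sys; from h import *
st=get_state(); Rw=R.from_quat(st["eef_rot"]); p=st["tool_pos"]
tgt=np.array([float(v) for v in sys.argv[1:4]])
print("pos",p.round(4),"F",st["contact_force"].round(1),"open",round(st["opening"],3),"t",st["clock"])
ty=Rw.as_matrix()[:,1]; print("tool y yaw deg",np.degrees(np.arctan2(ty[1],ty[0])).round(2))
print("shift(before turn)",Rw.inv().apply(tgt-p).round(4))
if len(sys.argv)>4 and sys.argv[4]!='-':
    c=np.radians(float(sys.argv[4])); y=np.array([np.cos(c),np.sin(c),0]); z=np.array([0,0,-1.])
    G=R.from_matrix(np.c_[np.cross(y,z),y,z]); print("turn",(Rw.inv()*G).as_rotvec().round(4)); print("shift(after turn)",G.inv().apply(tgt-p).round(4))
E
python3 go.py .42 .05 .22; python3 go.py .44 -.29 .2 13.9
```

```text
pos [0.2716 0.5625 0.2161] F [ 0.8  0.5 -0.5] open 1.001 t 0.2
tool y yaw deg 64.23
shift(before turn) [-0.3564 -0.397  -0.0034]
pos [0.2716 0.5625 0.2161] F [ 0.8  0.5 -0.5] open 1.001 t 0.2
tool y yaw deg 64.23
shift(before turn) [-0.5223 -0.6945  0.0169]
turn [-9.000e-04  5.000e-04  8.784e-01]
shift(after turn) [-0.868  -0.0413  0.0161]
```

```bash
python3 -m jog '[[[-0.0356,-0.0397,0,0,0,0],[-0.0356,-0.0397,0,0,0,0],[-0.0356,-0.0397,0,0,0,0],[-0.0356,-0.0397,0,0,0,0],[-0.0356,-0.0397,0,0,0,0],[-0.0356,-0.0397,0,0,0,0],[-0.0356,-0.0397,0,0,0,0],[-0.0356,-0.0397,0,0,0,0],[-0.0356,-0.0397,0,0,0,0],[-0.0356,-0.0397,0,0,0,0],[0,0,0,0,0,0]]]' 0.088; python3 go.py .44 -.29 .2 13.9
```

```text
clock: 1.58
tool_pos: [0.4203, 0.0458, 0.2164]
eef_rot: [0.228, 0.974, -0.001, 0.0]
contact_force: [-0.7, 0.3, -0.3]
opening: 0.998
finger_force: 0.0
pos [0.4203 0.0458 0.2164] F [-0.7  0.3 -0.3] open 0.998 t 1.575
tool y yaw deg 63.68
shift(before turn) [-0.1665 -0.2923  0.0171]
turn [-0.0014  0.0015  0.8688]
shift(after turn) [-0.3307 -0.0616  0.0164]
```

```bash
python3 -m jog '[[[0,0,0,0,0,0.174],[0,0,0,0,0,0.174],[0,0,0,0,0,0.174],[0,0,0,0,0,0.174],[0,0,0,0,0,0.173],[-0.055,-0.0103,0,0,0,0],[-0.055,-0.0103,0,0,0,0],[-0.055,-0.0103,0,0,0,0],[-0.055,-0.0103,0,0,0,0],[-0.055,-0.0103,0,0,0,0],[-0.055,-0.0103,0,0,0,0],[0,0,0,0,0,0]]]'; python3 - <<'E'
from h import *
st=get_state();s=snapshot("wrist"); print(s["mtx"],s["mount"],st["tool_pos"],st["eef_rot"])
cv2.imwrite("pics/w1.png",s["frame"][:,:,::-1])
t=snapshot("top"); cv2.imwrite("pics/t1.png",cv2.resize(t["frame"][95:260,170:405,::-1],None,fx=3.4,fy=3.4,interpolation=cv2.INTER_CUBIC))
E
```

```text
clock: 3.08
tool_pos: [0.442, -0.2886, 0.2164]
eef_rot: [0.615, 0.788, -0.001, 0.001]
contact_force: [0.0, 0.3, 0.4]
opening: 1.003
finger_force: 0.0
[[297.31863964   0.         253.25942223]
 [  0.         297.31863964 187.79634359]
 [  0.           0.           1.        ]] [[ 4.49256638e-04 -9.54966120e-01 -2.96714524e-01  7.66344987e-02]
 [ 9.99999883e-01  3.76195622e-04  3.03330323e-04 -8.93571162e-05]
 [-1.78047477e-04 -2.96714626e-01  9.54966177e-01 -1.67749918e-01]
 [ 0.00000000e+00  0.00000000e+00  0.00000000e+00  1.00000000e+00]] [ 0.44200419 -0.28861787  0.21641959] [ 6.15233980e-01  7.88343400e-01 -7.77983453e-04  1.10790892e-03]
```

View pics/w1.png

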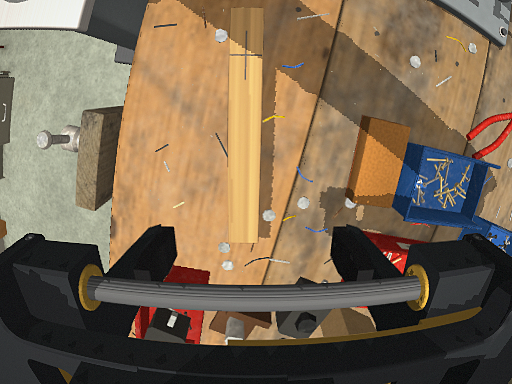

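View pics/t1.png

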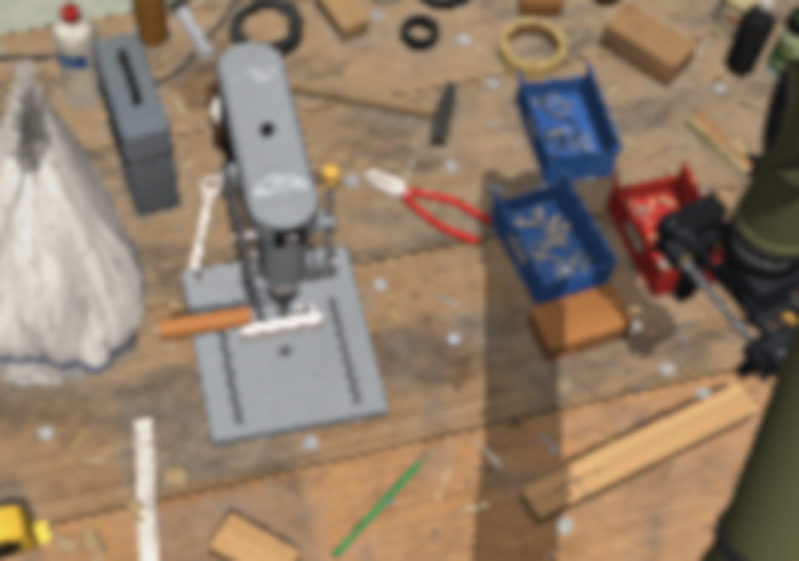

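Wrist: rail's long edges run (231,8)-(228,243) and (263,8)-(258,243), with the cross at (246,55). Top crop: table corners (212,442), (386,411), (346,248) and (183,275), with the fence bar from (243,330) to (322,318).

```bash
python3 - <<'E'
from h import *
np.set_printoptions(precision=4,suppress=True)
st=get_state();s=snapshot("wrist");T=snapshot("top")
P=wplane(s,st,[(231,8),(263,8),(258,243),(228,243),(246,55)],.03)[:,:2]
print(P); a,b=(P[0]+P[1])/2,(P[2]+P[3])/2
print("len",np.linalg.norm(a-b),"w",np.linalg.norm(P[0]-P[1]),np.linalg.norm(P[2]-P[3]),"yaw",np.degrees(np.arctan2(*((a-b)*[-1,1])))," c2end",np.linalg.norm(P[4]-a))
Q=plane(T,np.float64([(212,442),(386,411),(346,248),(183,275)])/3.4+[170,95],.02)[:,:2]
print(Q,[np.linalg.norm(Q[i]-Q[i-1]) for i in range(4)])
ex=(Q[2]-Q[1]+Q[3]-Q[0]); ey=Q[0]-Q[1]+Q[3]-Q[2]
print("yaw",np.arctan2(ex[1],ex[0]),np.arctan2(-ey[0],ey[1]),"ctr",Q.mean(0))
E
```

```text
[[ 0.37   -0.1075]
 [ 0.4065 -0.0984]
 [ 0.4763 -0.3885]
 [ 0.4373 -0.3988]
 [ 0.402  -0.1606]]
len 0.2987034112693998 w 0.037618335790949434 0.04025715009325861 yaw 13.266913427385157  c2end 0.0592991719660182
[[0.5501 0.2205]
 [0.5409 0.0155]
 [0.7748 0.0014]
 [0.7833 0.2089]] [np.float64(0.23351402883484207), np.float64(0.20522359909811633), np.float64(0.23430782153298815), np.float64(0.20766946980597945)]
yaw -0.05517072791936107 -0.042919512766294396 ctr [0.6623 0.1116]
```

```bash
python3 go.py .434 -.284 .007 13.4
```

```text
pos [ 0.4427 -0.2819  0.2165] F [ 0.7  0.5 -0.2] open 1.002 t 3.275
tool y yaw deg 14.63
shift(before turn) [-2.000e-04 -8.900e-03  2.095e-01]
turn [ 0.0001 -0.0017  0.0214]
shift(after turn) [-0.     -0.0089  0.2095]
```

```bash
python3 -m jog '[[[0,-0.009,0.03,0,0,0.021],[0,0,0.045,0,0,0],[0,0,0.045,0,0,0],[0,0,0.045,0,0,0],[0,0,0.03,0,0,0],[0,0,0.0145,0,0,0],[0,0,0,0,0,0]]]'; python3 -m jog '[[[0,0,0,0,0,0],[0,0,0,0,0,0],[0,0,0,0,0,0],[0,0,0,0,0,0]]]' 0.03 45;python3 go.py .434 -.284 .007 13.4
```

```text
clock: 4.15
tool_pos: [0.4336, -0.2854, 0.0069]
eef_rot: [0.62, 0.784, 0.0, -0.001]
contact_force: [-0.1, -0.0, 0.8]
opening: 0.998
finger_force: 0.0
clock: 4.65
tool_pos: [0.4336, -0.2868, 0.0074]
eef_rot: [0.621, 0.784, 0.0, 0.0]
contact_force: [0.1, 0.6, -0.7]
opening: 0.565
finger_force: 0.0
pos [ 0.4336 -0.2868  0.0074] F [ 0.1  0.6 -0.7] open 0.565 t 4.65
tool y yaw deg 13.23
shift(before turn) [0.0026 0.001  0.0004]
turn [ 0.0005  0.0003 -0.003 ]
shift(after turn) [0.0026 0.001  0.0004]
```

```bash
python3 -m jog '[[[0,0,0,0,0,0],[0,0,0,0,0,0],[0,0,0,0,0,0],[0,0,-0.02,0,0,0],[0,0,-0.04,0,0,0],[0,0,-0.01,0,0,0],[0,0,0,0,0,0]]]'; python3 go.py .575 -.010 .077 -3
```

```text
clock: 5.52
tool_pos: [0.4337, -0.2868, 0.0773]
eef_rot: [0.621, 0.784, 0.0, 0.001]
contact_force: [0.2, 0.1, 0.6]
opening: 0.339
finger_force: 0.0
pos [ 0.4337 -0.2868  0.0773] F [0.2 0.1 0.6] open 0.339 t 5.525
tool y yaw deg 13.24
shift(before turn) [0.2371 0.2009 0.0004]
turn [0.001  0.0005 0.2834]
shift(after turn) [0.2838 0.1266 0.0003]
```

```bash
python3 - <<'E'
from h import *
s=snapshot("wrist"); a=s["frame"][:,:,::-1]
b=snapshot("scene")["frame"][:,:,::-1]
cv2.imwrite("pics/w2.png",cv2.resize(np.hstack([a[:,100:450],b[150:,162:].repeat(1,0) if 0 else cv2.resize(b[150:384,200:450],(400,384))]),(750,384)))
E
```

```text
(no output)
```

View pics/w2.png

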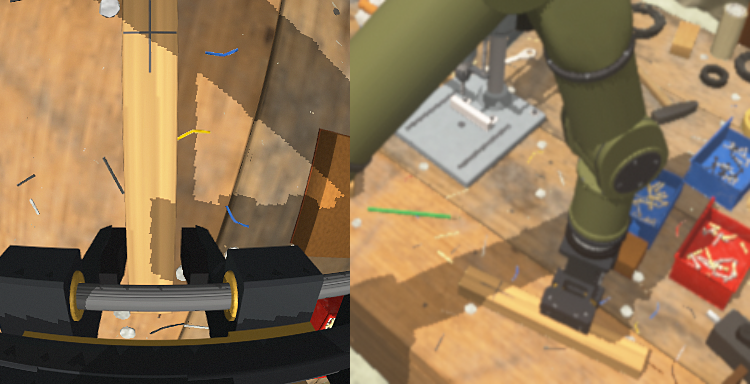

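The fingers closed to 30 mm above the rail, which is still on the bench with its cross at (150,33). I lifted before they had gripped, so I'll redo the grasp with a fully closed target and check the force first.

```bash
python3 -m jog '[[[0,0,0,0,0,0],[0,0,0,0,0,0],[0,0,0,0,0,0],[0,0,0,0,0,0],[0,0,0,0,0,0],[0,0,0.02,0,0,0],[0,0,0.03,0,0,0],[0,0,0.0205,0,0,0],[0,0,0,0,0,0]]]' 0.088; python3 -m jog '[[[0,0,0,0,0,0],[0,0,0,0,0,0],[0,0,0,0,0,0],[0,0,0,0,0,0],[0,0,0,0,0,0],[0,0,0,0,0,0],[0,0,0,0,0,0],[0,0,0,0,0,0]]]' 0 45
```

```text
clock: 6.75
tool_pos: [0.4326, -0.2861, 0.0055]
eef_rot: [0.621, 0.784, -0.0, -0.001]
contact_force: [-0.2, 0.1, 0.5]
opening: 0.999
finger_force: 0.0
clock: 7.75
tool_pos: [0.4333, -0.2867, 0.0067]
eef_rot: [0.621, 0.784, -0.0, -0.0]
contact_force: [-0.2, -0.2, 2.2]
opening: 0.419
finger_force: 45.0
```

```bash
python3 -m jog '[[[0,0,-0.02,0,0,0],[0,0,-0.04,0,0,0],[0,0,-0.01,0,0,0],[0,0,0,0,0,0],[0,0,0,0,0,0]]]'; python3 go.py .575 -.010 .077 -3
cat > cross.py <<'E'
from h import *
np.set_printoptions(precision=4,suppress=True)
import sys
st=get_state();s=snapshot("wrist")
g=cv2.cvtColor(s["frame"],cv2.COLOR_RGB2HSV); np.save("/tmp/w.npy",s["frame"])
cv2.imwrite("pics/%s.png"%sys.argv[1],cv2.resize(s["frame"][:,:,::-1],(800,600),interpolation=cv2.INTER_CUBIC))
print(st["tool_pos"],st["eef_rot"],st["finger_force"],st["contact_force"])
E
python3 cross.py w3
```

```text
clock: 8.38
tool_pos: [0.4328, -0.2862, 0.0755]
eef_rot: [0.621, 0.784, -0.0, -0.001]
contact_force: [0.2, -0.2, -1.6]
opening: 0.418
finger_force: 45.0
pos [ 0.4328 -0.2862  0.0755] F [ 0.2 -0.2 -1.6] open 0.418 t 8.375
tool y yaw deg 13.25
shift(before turn) [ 0.2362  0.2017 -0.0015]
turn [-0.0015 -0.0013  0.2835]
shift(after turn) [ 0.2832  0.1275 -0.0015]
[ 0.4328 -0.2862  0.0755] [ 0.6208  0.7839 -0.0001 -0.001 ] 44.997798800468445 [ 0.2028 -0.2262 -1.5618]
```

View pics/w3.png

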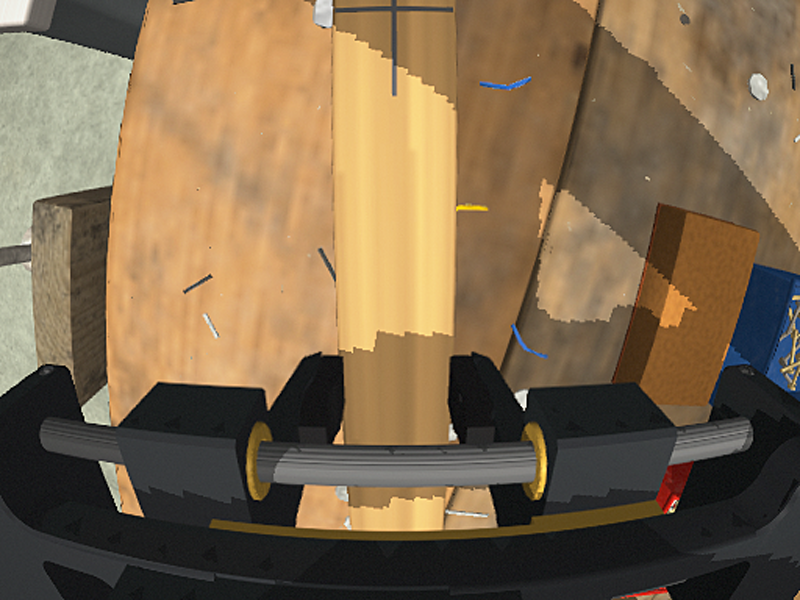

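The rail is held, with the cross at (394,9) in the enlarged view, about (252.2,5.8) raw.

```bash
python3 - <<'E'
from h import *
st=get_state();s=snapshot("wrist")
P=wplane(s,st,[(252.2,5.8),(333/1.5625,9/1.5625),(455/1.5625,9/1.5625),(343/1.5625,400/1.5625),(450/1.5625,400/1.5625)],st["tool_pos"][2]+.0233)
L=R.from_quat(st["eef_rot"]).inv().apply(P-st["tool_pos"]); print(L.round(4))
E
python3 -m jog '[[[0,0,0,0,0,0.142],[0,0,0,0,0,0.142],[0.0472,0.0212,0,0,0,0],[0.0472,0.0212,0,0,0,0],[0.0472,0.0212,0,0,0,0],[0.0472,0.0212,0,0,0,0],[0.0472,0.0212,0,0,0,0],[0.0472,0.0212,0,0,0,0],[0,0,0,0,0,0],[0,0,0,0,0,0]]]'; python3 cross.py w4
```

```text
[[ 0.1231 -0.0006 -0.0231]
 [ 0.1237 -0.0195 -0.0231]
 [ 0.1236  0.0182 -0.0231]
 [-0.0083 -0.019  -0.0233]
 [-0.0083  0.0195 -0.0233]]
clock: 9.72
tool_pos: [0.5745, -0.0112, 0.0758]
eef_rot: [0.726, 0.688, -0.001, -0.0]
contact_force: [-0.1, 0.5, -1.7]
opening: 0.416
finger_force: 45.0
[ 0.5745 -0.0112  0.0758] [ 0.7255  0.6882 -0.0011 -0.0004] 44.9977308511734 [-0.0746  0.4812 -1.6726]
```

View pics/w4.png

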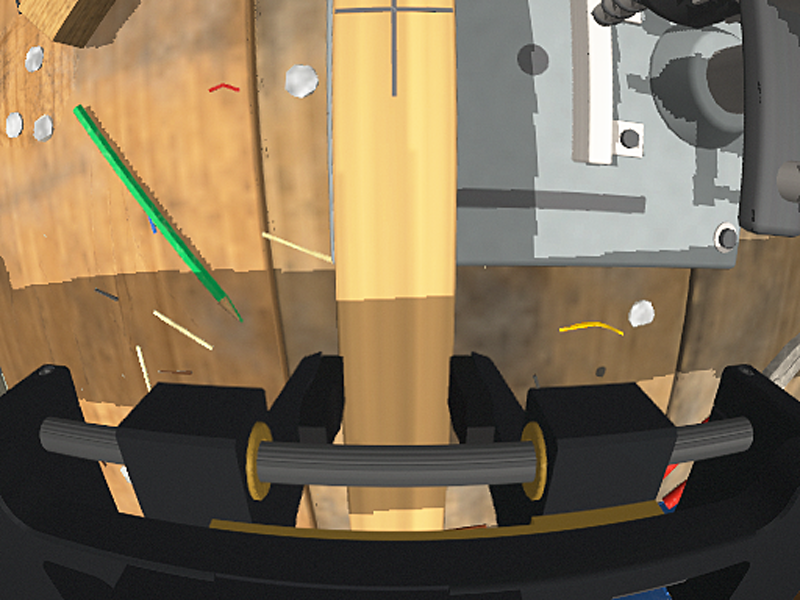

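The wrist view shows the fence's front top edge at about (587,0)-(590,163). The table's front edge is at x≈332 and its right edge at y≈264. The drill point area is near (600,12), and the cross is still at (394,9).

```bash
python3 - <<'E'
from h import *
np.set_printoptions(precision=4,suppress=True)
st=get_state();s=snapshot("wrist"); k=1.5625
f=lambda uv,z:wplane(s,st,np.float64(uv)/k,z)[:,:2]
print("fence top",f([(585,5),(590,163)],.044),"base",f([(573,5),(573,160)],.02))
print("front",f([(331,5),(333,258)],.02),"right",f([(458,265),(735,267)],.02),"corner BR",f([(738,267)],.02))
print("cross",f([(394,9)],st["tool_pos"][2]+.0233),"tip?",f([(600,15)],.1))
# subpixel crop for view
a=np.load("/tmp/w.npy")[0:115,330:480,::-1]; cv2.imwrite("pics/c5.png",cv2.resize(a,None,fx=5,fy=5,interpolation=cv2.INTER_CUBIC))
E
```

```text
fence top [[0.6672 0.133 ]
 [0.6655 0.0589]] base [[0.6711 0.1405]
 [0.6665 0.0595]]
front [[0.5516 0.1407]
 [0.5445 0.0149]] right [[0.6064 0.0079]
 [0.7805 0.0005]] corner BR [[0.7832 0.0004]]
cross [[0.5805 0.1106]] tip? [[0.6475 0.1108]]
```

View pics/c5.png

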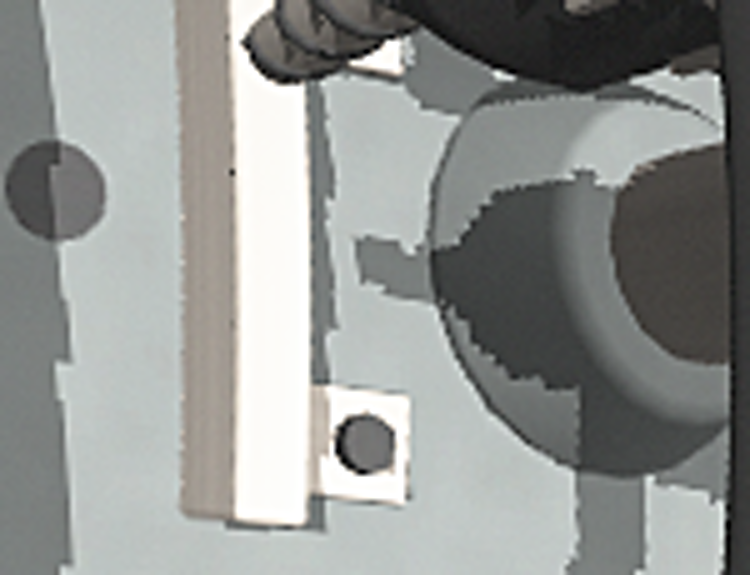

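In the 5x crop the drill point is at (245,42), raw about (379,8.4). The fence's front top edge runs (229,10)-(236,525), raw (375.8,2)-(377.2,105), and its right end is at row 525.

```bash
python3 - <<'E'
from h import *
np.set_printoptions(precision=4,suppress=True)
st=get_state();s=snapshot("wrist")
f=lambda uv,z:wplane(s,st,np.float64(uv),z)[:,:2]
tip=f([(379,8.4)],.1)[0]; e=f([(375.8,2),(377.2,105)],.044); b=f([(365.6,2),(366.4,103)],.02)
y=-.05; 
for E in(e,b): d=E[0]-E[1]; print("fence",E,"yaw",np.arctan2(-d[0],d[1]))
print("tip",tip, "hole",f([(341,38)],.02))
for yaw in(-.05,-.06,-.03):
    ex=np.array([np.cos(yaw),np.sin(yaw)]);ey=np.array([-ex[1],ex[0]])
    print(yaw,"fence end rel tip (want .02,-.05)",(e[1]-tip)@ex,(e[1]-tip)@ey,"base",(b[1]-tip)@ex)
c=f([(252.2,5.8)],st["tool_pos"][2]+.0233)[0]; print("cross",c,"tip-cross",tip-c)
E
python3 go.py .575 -.010 .077 -3
```

```text
fence [[0.6687 0.1337]
 [0.6654 0.0579]] yaw -0.04304644120219548
fence [[0.6705 0.1411]
 [0.6664 0.0585]] yaw -0.049461104377725905
tip [0.645  0.1107] hole [[0.6476 0.1093]]
-0.05 fence end rel tip (want .02,-.05) 0.023072052478566436 -0.05178639075523912 base 0.024062040306094514
-0.06 fence end rel tip (want .02,-.05) 0.023588754162086247 -0.05155308477781614 base 0.024571398801290157
-0.03 fence end rel tip (want .02,-.05) 0.022031779453917624 -0.052237444109776016 base 0.023036155939807748
cross [0.5807 0.1102] tip-cross [0.0643 0.0006]
pos [ 0.5745 -0.0127  0.0763] F [-0.3 -0.6 -1.8] open 0.416 t 9.875
tool y yaw deg -3.19
shift(before turn) [ 0.0027  0.0003 -0.0007]
turn [-0.0013  0.0012 -0.0034]
shift(after turn) [ 0.0027  0.0003 -0.0007]
```

```bash
python3 -m jog '[[[0.0036,0,0.025,0,0,-0.008],[0,0,0.02,0,0,0],[0,0.02,0,0,0,0],[0,0.02,0,0,0,0],[0,0.014,0,0,0,0],[0,0,0,0,0,0],[0,0,0,0,0,0]]]'; python3 go.py .64 -.013 .028 -2.7; python3 - <<'E'
from h import *
st=get_state();s=snapshot("wrist")
a=s["frame"][0:115,180:430,::-1]; cv2.imwrite("pics/c6.png",cv2.resize(a,None,fx=3.2,fy=3.2,interpolation=cv2.INTER_CUBIC))
E
```

```text
clock: 10.75
tool_pos: [0.6284, -0.0102, 0.0314]
eef_rot: [0.723, 0.691, -0.001, -0.0]
contact_force: [-0.0, 0.0, -1.8]
opening: 0.418
finger_force: 45.0
pos [ 0.6284 -0.0102  0.0314] F [-0.   0.  -1.8] open 0.418 t 10.75
tool y yaw deg -2.65
shift(before turn) [-0.0022  0.0117  0.0034]
turn [-0.0016  0.0002  0.0009]
shift(after turn) [-0.0022  0.0117  0.0034]
```

View pics/c6.png

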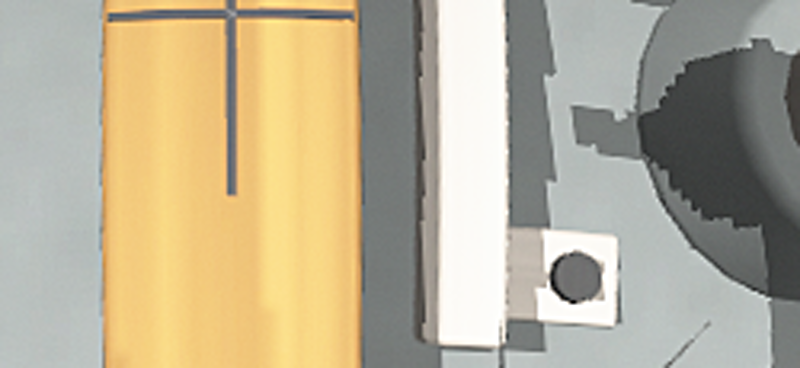

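The cross is at crop (231,14), and the fence's right-end front top corner is at (438,345). There is a visible gap between the rail edge at x=358 and the fence base at about 418-428.

```bash
cat > rel.py <<'E'
import sys; from h import *
np.set_printoptions(precision=4,suppress=True)
def rel(cx,fe,yaw=-.047):
    st=get_state();s=snapshot("wrist")
    f=lambda uv,z:wplane(s,st,np.float64([uv]),z)[0,:2]
    c=f(cx,st["tool_pos"][2]+.0233); e=f(fe,.044)
    ex=np.array([np.cos(yaw),np.sin(yaw)]);ey=np.array([-ex[1],ex[0]])
    print("cross",c,"fence end",e,"cross rel fence end (want -.02,.05)",(c-e)@ex,(c-e)@ey, "rel tip est",(c-[.6455,.1105])@ex,(c-[.6455,.1105])@ey)
E
python3 - <<'E'
from rel import *
rel((252.2,4.4),(316.9,107.8))
E
```

```text
cross [0.6335 0.1137] fence end [0.665  0.0607] cross rel fence end (want -.02,.05) -0.03390231415966581 0.05146292012278146 rel tip est -0.012088241142393078 0.0026109970995191177
```

```bash
python3 -m jog '[[[-0.001,0.006,0,0,0,0],[0,0.006,0.002,0,0,0],[0,0.001,0,0,0,0],[0,0.001,0,0,0,0],[0,0,0,0,0,0]]]'; python3 -m jog '[[[0,0.001,0,0,0,0],[0,0.001,0,0,0,0],[0,0,0,0,0,0]]]'
```

```text
clock: 11.48
tool_pos: [0.6427, -0.0112, 0.0293]
eef_rot: [0.723, 0.691, -0.001, -0.0]
contact_force: [-2.3, -0.8, -1.5]
opening: 0.419
finger_force: 45.0
clock: 11.85
tool_pos: [0.6438, -0.0115, 0.0292]
eef_rot: [0.723, 0.691, -0.001, -0.001]
contact_force: [-5.0, -0.8, -1.3]
opening: 0.417
finger_force: 45.2
```

```bash
python3 -m jog '[[[0,0,0.001,0,0,0],[0,0,0.001,0,0,0],[0,0,0.001,0,0,0],[0,0,0,0,0,0]]]'; python3 - <<'E'
from h import *
st=get_state();s=snapshot("wrist"); print(st["moment"])
a=s["frame"][0:115,180:430,::-1]; cv2.imwrite("pics/c7.png",cv2.resize(a,None,fx=3.2,fy=3.2,interpolation=cv2.INTER_CUBIC))
E
```

```text
clock: 12.35
tool_pos: [0.6469, -0.0117, 0.0276]
eef_rot: [0.723, 0.691, 0.001, 0.001]
contact_force: [-0.8, -0.8, 5.5]
opening: 0.005
finger_force: 2.8
[-0.1764023   0.31443992  0.01769374]
```

View pics/c7.png

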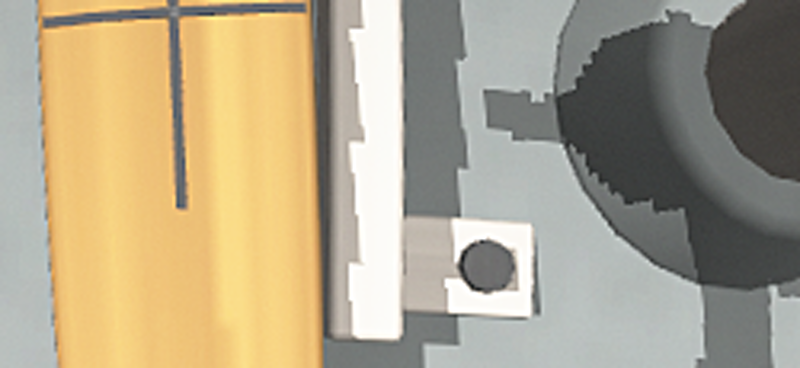

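I've now viewed 12 pictures, past the limit of 10, so I'm working from numbers alone from here. The crop shows the cross at about (174,10), with the rail shifted left in the tool frame and the gripper shut, so the rail slipped out. I'll measure where it went.

```bash
python3 - <<'E'
from h import *
np.set_printoptions(precision=4,suppress=True)
st=get_state();print(st["opening"],st["finger_force"],st["tool_pos"],st["contact_force"])
def mask(f):
    h=cv2.cvtColor(f,cv2.COLOR_RGB2HSV); return cv2.inRange(h,(13,85,110),(24,185,255)),h
s=snapshot("wrist"); m,h=mask(s["frame"]); old=np.load("/tmp/w.npy"); mo,ho=mask(old)
print("old hsv rail",ho[50,240],ho[150,240],ho[220,240],"bench",ho[20,150])
for r in range(0,340,20):
    def runs(m):
        x=np.where(np.diff(np.r_[0,m[r]>0,0].astype(int)))[0].reshape(-1,2); return [tuple(map(int,a)) for a in x if a[1]-a[0]>15 and a[0]>130 and a[1]<400]
    print(r,"new",runs(m),"w4",runs(mo))
S=snapshot("scene");m,_=mask(S["frame"]); 
for n in("scene","top"):
    S=snapshot(n); m,_=mask(S["frame"])
    c,_=cv2.findContours(m,cv2.RETR_EXTERNAL,cv2.CHAIN_APPROX_SIMPLE)
    uv=proj(S,[[.645,.11,.05],[.64,-.01,.05],[.635,-.12,.05]]); print(n,"expected",uv)
    for k in c:
        if cv2.contourArea(k)>60: (x,y),wh,a=cv2.minAreaRect(k); print((round(x),round(y)),np.round(wh),round(a), cv2.contourArea(k))
E
```

```text
0.003256595152028462 2.7703597089566756 [ 0.6469 -0.0117  0.0276] [-0.5835 -1.3616  5.1   ]
old hsv rail [ 21 124 246] [ 21 121 247] [ 17 134 179] bench [ 16 127 175]
0 new [(192, 232), (236, 277)] w4 [(213, 251), (254, 291)]
20 new [(193, 233), (237, 278)] w4 [(187, 209), (213, 251), (254, 292)]
40 new [(193, 234), (237, 279)] w4 [(164, 209), (213, 251), (254, 292)]
60 new [(195, 235), (238, 280)] w4 [(165, 186), (213, 251), (254, 292)]
80 new [(196, 281)] w4 [(166, 209), (213, 293)]
100 new [(197, 281)] w4 [(168, 210), (213, 292)]
120 new [(199, 281)] w4 [(169, 210), (213, 293)]
140 new [(200, 282)] w4 [(171, 211), (213, 292)]
160 new [(202, 282)] w4 [(174, 194), (214, 292)]
180 new [(204, 282)] w4 [(139, 174), (177, 214), (215, 292)]
200 new [(206, 329), (330, 346)] w4 [(155, 177), (180, 215), (216, 291)]
220 new [(209, 349), (366, 398)] w4 [(133, 180), (183, 216), (217, 291)]
240 new [(296, 322), (337, 395)] w4 [(220, 287), (347, 382)]
260 new [(364, 392)] w4 [(220, 287)]
280 new [] w4 [(214, 288)]
300 new [] w4 []
320 new [(235, 272)] w4 [(199, 293)]
scene expected [[269.303  21
[... 856 characters left out ...]
63) [27. 45.] 88 790.0
(428, 199) [128. 167.] 72 8153.0
(488, 153) [30. 14.] 39 139.5
(361, 142) [ 9. 20.] 76 81.0
(500, 138) [16.  8.] 45 93.0
(144, 151) [47. 36.] 82 793.0
(384, 137) [28.  8.] 39 149.5
(196, 131) [18.  9.] 55 65.5
(227, 136) [40. 15.] 83 279.5
(93, 128) [31. 63.] 65 1077.0
(269, 126) [24. 22.] 72 267.5
(174, 107) [ 6. 20.] 90 71.5
(328, 107) [19. 16.] 70 130.0
(261, 108) [17. 10.] 56 74.0
(248, 102) [ 8. 11.] 90 69.0
(416, 106) [12. 18.] 17 97.0
(360, 105) [28. 18.] 37 298.0
(271, 97) [19. 13.] 53 161.0
(388, 91) [10. 12.] 49 67.5
(330, 86) [21. 16.] 90 246.0
(372, 76) [10. 14.] 90 110.0
(253, 21) [11. 36.] 82 267.5
(321, 13) [ 7. 85.] 82 275.0
(491, 21) [61. 34.] 48 716.0
```

```bash
python3 -m jog '[[[0,0,-0.005,0,0,0],[0,0,-0.01,0,0,0],[0,0,-0.03,0,0,0],[0,0,-0.04,0,0,0],[0,0,-0.04,0,0,0],[0,0,0,0,0,0],[0,0,0,0,0,0]]]'; python3 - <<'E'
from h import *
s=snapshot("wrist"); f=s["frame"]; np.save("/tmp/w5.npy",f)
h=cv2.cvtColor(f,cv2.COLOR_RGB2HSV).astype(int)
for r in range(0,300,8):
    print("%3d "%r+"".join("#" if h[r,c,2]<55 else "." if h[r,c,1]<60 else "R" if h[r,c,0]>=19 else "r" if h[r,c,0]>=17 else "b" for c in range(130,400,4)))
E
```

```text
clock: 13.48
tool_pos: [0.6451, -0.0108, 0.1514]
eef_rot: [0.723, 0.691, -0.0, -0.0]
contact_force: [-0.6, 0.6, -0.6]
opening: 0.004
finger_force: 0.0
  0 brrrbrr.............................................................
  8 rrrrrbr.............................................................
 16 rbrbrr.......................................#......................
 24 rrbRbb..............................................................
 32 rrbrrr..............................................................
 40 bbbbrr..............................................................
 48 brrrbr..............................................................
 56 rbrbbb..............................................................
 64 brr.................................................................
 72 bb.............................................................Rbrrr
 80 brrrrr.........................................................brrrb
 88 rrrrrb.........................................................brrrr
 96 rrrrrb.........................................................RrbrR

[... 1124 characters left out ...]
rrrbbrbbrbrbrrrrbrrrrrrrrrrrrrrbrrrrrbrrrrr
232 rbbbbbbrrrbbbbrbbbbbbrbr#######r######rbrbrrRrrbrrrrrrrrrbrrrrrbrrrR
240 brrrbrrrrRrrrrrrrbbrbbbb#######r#######b.brrrrrrbbrrrrrrrrRrbrrrbbbb
248 rrbbbr#brbbrbbrbbbbbrrb########r########brrrrrrbbbbbbbb##rbbrbbbbRrr
256 rrbrb##########################b##########################rbbbRrrrrb
264 rrb############################b###########################bRrrrrbbb
272 rr#############################r#####R######################brbRbbbr
280 ########################RR#####b#####R########################....#.
288 .#######################R............RR#######################......
296 .#######################R.............R######################.......
```

```bash
cat > diff.py <<'E'
from h import *
np.set_printoptions(precision=3,suppress=True)
for n in("scene","top"):
    S=snapshot(n); a=cv2.imread(f"pics/{n}0.png")[:,:,::-1].astype(int); f=S["frame"].astype(int)
    h=cv2.cvtColor(S["frame"],cv2.COLOR_RGB2HSV)
    d=(np.abs(a-f).max(2)>25)&(h[:,:,2]>120)&(h[:,:,1]>80)&(h[:,:,0]>11)&(h[:,:,0]<25)
    d=cv2.morphologyEx(d.astype(np.uint8),cv2.MORPH_OPEN,np.ones((3,3)))
    c,_=cv2.findContours(d,cv2.RETR_EXTERNAL,cv2.CHAIN_APPROX_SIMPLE); print(n)
    for k in c:
        if cv2.contourArea(k)>60:
            (x,y),wh,an=cv2.minAreaRect(k); m=np.zeros(d.shape,np.uint8); cv2.drawContours(m,[k],-1,1,-1)
            print((round(x),round(y)),np.round(wh),round(an),cv2.contourArea(k),"hsv",h[m>0].mean(0).round(),plane(S,[(x,y)],.03)[0,:2])
E
python3 diff.py
```

```text
scene
(239, 354) [ 8. 25.] 31 124.0 hsv [ 16. 138. 205.] [ 0.259 -0.115]
(325, 353) [129.  22.] 19 855.0 hsv [ 15. 124. 216.] [ 0.399 -0.271]
(246, 301) [ 61. 116.] 76 3115.0 hsv [ 15. 127. 176.] [ 0.382 -0.027]
(234, 259) [39. 37.] 5 1055.0 hsv [ 16. 122. 206.] [0.468 0.097]
(321, 245) [27. 31.] 4 412.5 hsv [ 17. 119. 177.] [ 0.678 -0.065]
(100, 256) [18. 75.] 21 829.5 hsv [ 15.  91. 131.] [0.215 0.399]
(277, 228) [59. 16.] 31 741.0 hsv [ 18. 124. 208.] [0.648 0.082]
(339, 219) [27. 25.] 39 357.5 hsv [ 16.  98. 126.] [ 0.806 -0.044]
(363, 198) [11. 24.] 62 117.0 hsv [ 16. 101. 126.] [ 0.945 -0.048]
(223, 193) [79. 31.] 20 1038.5 hsv [ 16.  99. 178.] [0.654 0.32 ]
(79, 211) [81. 60.] 61 2935.0 hsv [ 16. 123. 193.] [0.284 0.613]
(212, 155) [17.  7.] 32 89.0 hsv [ 15. 152. 213.] [0.782 0.501]
top
(90, 296) [13. 13.] 90 110.0 hsv [ 15. 116. 183.] [0.394 0.754]
(315, 248) [18. 11.] 73 103.5 hsv [ 14. 118. 136.] [ 0.377 -0.06 ]
(108, 240) [25. 32.] 85 424.0 hsv [ 15.  98. 156.] [0.597 0.689]
(373, 219) [ 8. 37.] 63 247.0 hsv [ 14. 110. 187.] [ 0.44 -0.32]
(180, 257) [108. 239.] 83 10492.0 hsv [ 15. 109. 172.] [0.465 0.434]
(267, 193) [11. 59.] 77 462.5 hsv [ 15. 113. 186.] [0.65  0.054]
(218, 197) [19. 28.] 27 302.5 hsv [ 15. 107. 169.] [0.682 0.253]
```

```bash
python3 - <<'E'
from h import *
np.set_printoptions(precision=3,suppress=True)
st=get_state();s=snapshot("wrist"); f=s["frame"]; h=cv2.cvtColor(f,cv2.COLOR_RGB2HSV).astype(int)
print(st["tool_pos"],np.abs(f.astype(int)-np.load("/tmp/w5.npy")).mean())
for r in(10,60,110,150,170,180,200): print(r,[tuple(int(v) for v in h[r,c]) for c in range(180,340,20)], wplane(s,st,[(180,r),(250,r),(320,r)],.05)[:,:2].round(3).tolist())
for n in("scene","top"):
    S=snapshot(n); g=cv2.cvtColor(S["frame"],cv2.COLOR_RGB2HSV).astype(int)
    for y in np.arange(-.13,.19,.03): 
        P=[[.645+dx-.047*(y-.11),y,.05] for dx in(-.03,-.01,.01)]; print(n,y.round(2),[tuple(int(v) for v in g[int(v+.5),int(u+.5)]) for u,v in proj(S,P)])
E
```

```text
[ 0.645 -0.011  0.15 ] 4.757012261284722
10 [(77, 11, 213), (84, 10, 133), (80, 6, 124), (80, 7, 207), (80, 11, 136), (85, 11, 137), (84, 10, 126), (70, 11, 68)] [[0.585, 0.154], [0.649, 0.148], [0.712, 0.148]]
60 [(75, 7, 215), (75, 5, 217), (81, 8, 218), (85, 7, 216), (83, 9, 216), (72, 6, 211), (75, 6, 157), (90, 13, 78)] [[0.584, 0.106], [0.646, 0.1], [0.709, 0.099]]
110 [(0, 2, 134), (30, 6, 83), (30, 3, 84), (140, 9, 85), (75, 11, 142), (90, 7, 140), (68, 8, 134), (72, 6, 221)] [[0.581, 0.059], [0.644, 0.055], [0.708, 0.054]]
150 [(60, 4, 131), (40, 6, 135), (120, 3, 81), (60, 6, 83), (78, 8, 164), (86, 9, 198), (86, 13, 142), (70, 5, 141)] [[0.578, 0.022], [0.643, 0.019], [0.708, 0.016]]
170 [(105, 4, 128), (15, 4, 129), (60, 3, 82), (150, 3, 81), (17, 132, 215), (16, 107, 129), (16, 102, 147), (17, 89, 141)] [[0.576, 0.003], [0.642, -0.0], [0.708, -0.003]]
180 [(16, 99, 144), (30, 2, 129), (110, 9, 83), (16, 130, 206), (17, 132, 212), (17, 108, 135), (17, 119, 143), (30, 2, 252)] [[0.574, -0.007], [0.641, -0.01], [0.708, -0.013]]
200 [(16, 88, 133), (15, 85, 102), (15, 86, 12
[... 726 characters left out ...]
 123, 248)]
scene 0.17 [(75, 3, 182), (19, 116, 242), (18, 93, 241)]
top -0.13 [(29, 83, 83), (29, 84, 79), (29, 81, 79)]
top -0.1 [(15, 116, 150), (15, 117, 209), (16, 106, 152)]
top -0.07 [(16, 118, 145), (15, 117, 159), (15, 107, 152)]
top -0.04 [(15, 118, 97), (15, 116, 141), (16, 113, 135)]
top -0.01 [(16, 117, 83), (15, 117, 142), (16, 117, 142)]
top 0.02 [(15, 114, 112), (16, 118, 216), (16, 107, 193)]
top 0.05 [(15, 103, 131), (16, 116, 222), (16, 114, 222)]
top 0.08 [(16, 115, 129), (16, 115, 223), (16, 111, 228)]
top 0.11 [(15, 104, 128), (15, 115, 220), (16, 112, 225)]
top 0.14 [(14, 80, 134), (16, 117, 222), (16, 113, 226)]
top 0.17 [(14, 48, 143), (15, 108, 207), (16, 107, 217)]
```

```bash
python3 - <<'E'
from h import *
np.set_printoptions(precision=3,suppress=True)
for i in range(2):
    st=get_state();s=snapshot("wrist"); h=cv2.cvtColor(s["frame"],cv2.COLOR_RGB2HSV).astype(int)
    print(st["clock"],st["tool_pos"],st["eef_rot"],st["contact_force"]); 
    for r in (10,60,110): print([tuple(int(v) for v in h[r,c]) for c in range(120,340,20)])
st=get_state(); st2=dict(st)
for n in("scene","top"):
    S=snapshot(n); g=cv2.cvtColor(S["frame"],cv2.COLOR_RGB2HSV).astype(int)
    # width profile across rail at several columns of stand y
    for y in(.03,.09,.15):
        xs=np.arange(-.08,.08,.008); uv=proj(S,[[.645+d,y,.05] for d in xs]); print(n,y," ".join(f"{g[int(v+.5),int(u+.5),1]}/{g[int(v+.5),int(u+.5),2]}" for u,v in uv))
E
```

```text
13.775 [ 0.645 -0.011  0.151] [ 0.723  0.691 -0.001 -0.001] [0.678 0.291 0.155]
[(15, 141, 179), (18, 76, 198), (72, 7, 195), (75, 12, 213), (80, 6, 131), (90, 8, 126), (86, 9, 208), (72, 9, 135), (90, 9, 137), (84, 13, 102), (80, 11, 68)]
[(15, 132, 217), (18, 90, 226), (75, 8, 197), (72, 6, 217), (75, 5, 218), (86, 8, 218), (83, 9, 215), (80, 7, 212), (80, 7, 211), (90, 10, 104), (90, 3, 74)]
[(17, 131, 234), (17, 117, 223), (0, 8, 132), (30, 4, 133), (30, 6, 83), (60, 3, 85), (150, 6, 82), (84, 9, 139), (80, 5, 141), (90, 9, 89), (81, 8, 219)]
13.825 [ 0.645 -0.011  0.151] [ 0.723  0.691 -0.    -0.   ] [ 0.059 -0.693  0.161]
[(16, 142, 176), (18, 75, 200), (90, 9, 195), (77, 11, 212), (80, 6, 133), (90, 8, 125), (79, 10, 207), (90, 8, 134), (84, 9, 135), (83, 11, 91), (100, 11, 67)]
[(16, 135, 213), (18, 91, 225), (81, 9, 200), (77, 8, 217), (80, 7, 217), (79, 9, 218), (85, 7, 214), (75, 7, 212), (75, 7, 212), (105, 6, 79), (105, 7, 78)]
[(16, 131, 235), (17, 119, 223), (8, 8, 134), (90, 2, 135), (0, 0, 82), (40, 9, 83), (165, 6, 86), (75, 11, 140), (78, 9, 141), (75, 11, 178), (8
[... 196 characters left out ...]
89 4/186 71/170 127/163 127/166 125/245 124/242 121/230 122/248 89/242 9/250 5/167 3/149 7/110 11/95 11/95 19/81
scene 0.15 3/189 1/189 3/190 3/191 5/188 89/161 129/164 128/172 126/243 125/243 124/244 119/249 99/243 12/247 13/217 3/146 21/135 23/113 3/149 5/195
top 0.03 9/168 9/167 6/168 9/167 8/167 5/154 46/140 116/141 117/209 114/223 116/220 114/226 109/217 17/163 9/166 8/166 8/167 8/166 8/165 8/155
top 0.09 6/165 8/167 8/168 9/165 8/165 10/154 52/141 118/143 117/214 115/223 110/201 114/228 103/225 13/236 5/192 3/173 5/159 5/105 11/89 13/117
top 0.15 8/168 9/170 9/170 9/168 8/166 8/165 53/135 118/140 118/217 117/223 118/219 113/230 104/229 13/234 46/205 131/183 140/200 114/156 38/122 7/144
```

The wrist camera is inside the drill head's outline at this pose, so it sees the head's inside rather than the rail. The fixed cameras place the rail on the table. I'll back the hand out to the front and measure properly.

```bash
python3 -m jog '[[[0,-0.03,0,0,0,0],[-0.01,-0.045,0,0,0,0],[-0.01,-0.05,-0.02,0,0,0],[0,0,-0.02,0,0,0],[0,0,0,0,0,0],[0,0,0,0,0,0]]]' 0.088; cat > railw.py <<'E'
from h import *
np.set_printoptions(precision=4,suppress=True)
st=get_state();s=snapshot("wrist"); h=cv2.cvtColor(s["frame"],cv2.COLOR_RGB2HSV).astype(int)
print(st["clock"],st["tool_pos"],st["opening"])
uy=np.arange(-.16,.2,.02)
# resample the z=.05 plane to a 1mm world grid (x .56-.70, y -.16..+.2) through the fisheye
M=np.array(s["mount"]);Rw=R.from_quat(st["eef_rot"]);K=s["mtx"]
def wproj(P):
    t=Rw.inv().apply(P-st["tool_pos"]); c=(t-M[:3,3])@M[:3,:3]; r=np.linalg.norm(c[:,:2],axis=1); th=np.arctan2(r,c[:,2])
    return c[:,:2]/r[:,None]*th[:,None]*K[0,0]+K[:2,2]
def grid(z,x0=.56,x1=.70,y0=-.16,y1=.2,step=.001):
    X,Y=np.meshgrid(np.arange(x0,x1,step),np.arange(y0,y1,step)); uv=wproj(np.c_[X.ravel(),Y.ravel(),np.full(X.size,z)]).reshape(X.shape+(2,)).astype(np.float32)
    return cv2.remap(s["frame"],uv[...,0],uv[...,1],cv2.INTER_LINEAR)
if __name__=="__main__":
    g=grid(.05); H=cv2.cvtColor(g,cv2.COLOR_RGB2HSV).astype(int)
    for i in range(0,360,12):
        row=H[i]; print("%.3f "%(-.16+i*.001)+"".join("#" if row[j,2]<55 else "." if row[j,1]<60 else "R" if row[j,0]>=19 else "r" if row[j,0]>=17 else "b" for j in range(0,140,2)))
E
python3 railw.py
```

```text
clock: 14.72
tool_pos: [0.5204, -0.0252, 0.1912]
eef_rot: [0.723, 0.691, 0.0, 0.0]
contact_force: [0.2, -0.2, 0.0]
opening: 0.663
finger_force: 0.0
14.725 [ 0.5204 -0.0252  0.1912] 0.6625730652323738
-0.160 rrrrbbbbbbbbb####################################bb###RRR#############
-0.148 rrrrbrrbrrrb################################bbrrrbr###################
-0.136 rrrrrbbrbr##############################rbrrrrrrrrr###################
-0.124 rbbbrrrbrr#########################bRRRRRRrRRRRRRRRbrrrrrbrbrrrrrrrrrr
-0.112 brbbbbbrrr#####################brRRRRRRRRRRRRRRRRRRbrrrrrbbrbbrrrrrrrr
-0.100 rbbbbbrrrb################.rrrbbRRRRRRRRRRRRRRRRRRRrbbbbrrrrrrbrrrrrrr
-0.088 rrRbbbbrrbbrbbbrbbrbbbrbbbrrbrbrRrRRRRRRRRRRRRRRRRRrbbbrrrrrrrrrrbrrrr
-0.076 bbbbbbbbbbbbrbbbrrrbrb.....rrrrrrrrrrrrrrrrrrrrrbbrbb..rrbrrrrbrrrrrbb
-0.064 rbbbbrrrbrbrbrbbbbrbbbrbrbbbrrbrrrrrrrrrrrrbrrrrrrrrrrbrrrrrbrrrrbbrrr
-0.052 rbbbbbbrbbbrbrbrbbbbrrbbbrrrrrrrrrrrrrrrrrrrrrrrrrrrrrrrb..brrrrrrrrrr
-0.040 rbbbbbbrbbrrbrbbrrrrbrrbbrbrrrrbrbrrrrrrrrrrrrrrrrrbbbrrbbrrrrrrrrbbbb
-0.028 brbbbbrbbbrbrrrbrbbbbbrbbrrbbrbbrrb
[... 723 characters left out ...]
.......
0.092 ............................rrrrrRRRRRRRRr.rRRRRRRRr..................
0.104 ............................brrrrRRRRRRRRrbrRRRRRRRr..................
0.116 ............................rrrrbRRRRRRRRr.rRRRRRRRr..................
0.128 ............................rbbrrRRRRRRRRr.RRRRRRRRr............######
0.140 ............................brrbrRRRRRRRRr.rRRRRRRRR..........#....###
0.152 ............................rrrrrRRRRRRRRrrrRRRRRRRR.............####.
0.164 ##################################################Rr..................
0.176 ######################################################################
0.188 ######################################################################
```

```bash
cat > edges.py <<'E'
from railw import *
def sub(p):  # subpixel extremum of |gradient|
    i=int(np.argmax(p)); i=min(max(i,1),len(p)-2); a,b,c=p[i-1],p[i],p[i+1]; d=a-2*b+c
    return i+(0.5*(a-c)/d if d else 0)
g=cv2.GaussianBlur(grid(.05,step=.0005),(3,9),0).astype(float); sat=cv2.cvtColor(g.astype(np.uint8),cv2.COLOR_RGB2HSV).astype(float)
L=[];
for y in np.arange(.02,.16,.01):
    i=int((y+.16)/.0005); gr=np.diff(g[i,:,:].sum(1)); sg=np.diff(sat[i,:,1])
    l=.56+.0005*(sub(gr[100:160])+100); r=.56+.0005*(sub(-sg[180:225])+180)   # left edge: dark side->bright top; right edge: saturation drop
    dk=g[i,140:190].sum(1); c=.56+.0005*(sub(-dk)+140); L.append((y,l,r,c,r-l))
L=np.array(L); print(L)
for k in(1,2,3): p=np.polyfit(L[3:,0],L[3:,k],1); print("slope",p[0],"at .11",np.polyval(p,.11))
for x in(.632,.637,.650,.655):
    j=int((x-.56)/.0005); col=g[480:580,j].sum(1); print("cross line at x",x,"y",-.16+.0005*(480+sub(-col)), col.min(), np.median(col))
E
python3 edges.py
```

```text
14.775 [ 0.5202 -0.0252  0.1909] 0.7098254788123178
[[0.02   0.6229 0.6623 0.6461 0.0395]
 [0.03   0.6226 0.6624 0.6458 0.0397]
 [0.04   0.6229 0.6628 0.6459 0.0399]
 [0.05   0.6229 0.6627 0.646  0.0398]
 [0.06   0.623  0.6628 0.6453 0.0398]
 [0.07   0.6233 0.6621 0.6458 0.0388]
 [0.08   0.6232 0.6622 0.6458 0.039 ]
 [0.09   0.623  0.6628 0.6432 0.0399]
 [0.1    0.6233 0.6629 0.6435 0.0395]
 [0.11   0.6236 0.6629 0.6434 0.0393]
 [0.12   0.6233 0.6632 0.6434 0.0399]
 [0.13   0.6232 0.6635 0.6436 0.0403]
 [0.14   0.6234 0.6633 0.6436 0.0399]
 [0.15   0.6238 0.6633 0.6423 0.0395]
 [0.16   0.6237 0.6634 0.6295 0.0397]]
slope 0.006129661947431818 at .11 0.6233367591899464
slope 0.00998314212140077 at .11 0.6629643727649462
slope -0.08165419347237494 at .11 0.6425284763318856
cross line at x 0.632 y 0.11371774193548392 410.0 570.0
cross line at x 0.637 y 0.11367000000000002 443.0 568.0
cross line at x 0.65 y 0.11350000000000002 426.0 607.0
cross line at x 0.655 y 0.1134375 436.0 577.0
```

The rail lies flat on the table (39.7 mm wide in the z = 50 mm plane). Its cross is at about (.6433,.1136) and it is nearly against the fence. Next I'll measure the stand's axis and yaw in the same view.

```bash
python3 - <<'E'
from railw import *
V=lambda z,**k:cv2.cvtColor(grid(z,**k),cv2.COLOR_RGB2HSV).astype(int)
H=V(.1,x0=.625,x1=.680,y0=.09,y1=.135,step=.001)
print("z=.1 V/8, x .625..,1.5mm? cols 1mm")
for i in range(44,-1,-2): print("%.3f "%(.09+i*.001)+" ".join("%2d"%(v//8) for v in H[i,::1,2]))
def edge(z,x0,x1,ys,key=lambda g:g.sum(2)):
    o=[]
    for y in ys:
        g=cv2.GaussianBlur(grid(z,x0,x1,y-.003,y+.003,.0005).astype(float),(3,3),0).mean(0).sum(1); d=np.abs(np.diff(g)); o.append((y,x0+.0005*(d.argmax()+.5),d.max()))
    o=np.array(o); p=np.polyfit(o[:,0],o[:,1],1); return o.round(4),p
o,p=edge(.02,.525,.57,np.arange(.03,.15,.01)); print("front edge",o[:,1],p, np.polyval(p,.11))
# sat profile behind rail for the fence (z=.044)
H=V(.044,x0=.655,x1=.70,y0=.04,y1=.17,step=.001)
for i in range(0,130,6): print("%.3f "%(.04+i*.001)+" ".join("%2d"%(v//8) for v in H[i,:,2]))
# right table edge: y for several x
for x in(.57,.59,.61,.69,.70):
    g=grid(.02,x-.002,x+.002,-.01,.03,.0005).astype(float).mean(1); sat=g.max(1)-g.min(1); d=-np.diff(cv2.GaussianBlur(sat.reshape(-1,1),(1,5),0).ravel()); print("right edge x",x,"y",-.01+.0005*(d.argmax()+.5),d.max())
E
```

```text
14.825 [ 0.52   -0.0253  0.1908] 0.7533863374005836
z=.1 V/8, x .625..,1.5mm? cols 1mm
0.134 28 28 29 30 31 31 30 30 30 30 30 30 30 30 31 24 12 14 26 31 31 31 31 31 31 31 31 28 22 22 23 22 22 23 24 15  6  6  7  7  6  7  9 14 15 13  9  6  7 10 15 14 14 14 14 14
0.132 28 28 29 30 31 31 30 30 30 30 30 30 30 30 30 24 19 20 28 31 31 31 31 31 31 31 31 27 18 23 23 22 22 23 21  9  6  6  6  6  7  9 10  7  6  6  6  6  6 11 15 14 14 14 14 14
0.130 29 29 29 30 31 31 31 30 30 30 30 30 30 29 30 28 14 16 29 31 31 31 31 31 31 31 31 25 19 23 30 30 28 27 20  4  6  6  6  6  6  6  6  6  6  6  6  6  3  8 13 15 14 14 14 14
0.128 25 29 29 30 31 31 31 30 30 30 30 30 30 30 30 26  7 21 30 31 31 31 31 31 31 31 31 24 20 26 31 31 31 24  9  5  6  7  6  6  6  7  6  6  6  6  6  6  5  4  9 13 14 14 13 13
0.126 19 30 29 30 31 31 31 30 30 30 30 30 30 30 30 27 11 18 31 31 31 31 31 31 31 31 31 24 22 28 31 25 13  7  5  6  6  7  7  6  6  6  6  6  6  6  6  6  6  7  6 12 13 13 13 13
0.124 20 30 29 30 31 31 31 30 30 30 30 30 30 30 30 22 12 22 30 31 31 31 31 31 31 31 31 22 21 23 23  7  7  7  6  6  6  6  6  6  6  6  6  5  5  5
[... 5782 characters left out ...]
  6  6  6  6  6  6
0.154 30 30 30 30 30 30 30 30 30 30 28 17  8 17 27 31 31 31 31 31 31 31 31 31 31 28 22 22 22 22 22 22 22 23 23 23 19 12  6  6  6  6  6  5  6
0.160 30 30 30 30 30 30 30 30 30 30 28 19 14 13 13 13 18 22 24 23 22 22 22 21 21 22 22 23 23 23 23 23 22 23 22 22 23 23 23 24 23 14  9  6  5
0.166  0  0  0  0  1  4  7 10 13 17 18 17 20 20 18 15 14 16 18 18 18 16 13 12 13 15 16 16 15 12 10 10 12 14 14 13 11 10 11 11 12 13 12  7  7
right edge x 0.57 y 0.01025 18.430555555555554
right edge x 0.59 y 0.008749999999999999 18.54166666666667
right edge x 0.61 y 0.008249999999999999 18.444444444444443
right edge x 0.69 y 0.00425 16.395833333333336
right edge x 0.7 y 0.00425 11.736111111111114
```

The stand's yaw is about -0.045 and its axis about (.646,.1115). The rail is roughly 2.8 mm off the fence at the cross, with a 0.037 rad yaw error, which is inside tolerance but marginal. I'll grip it again, lower and gently, square it, push it to the fence and release.

```bash
python3 go.py .6425 -.012 .014 -2.6
```

```text
pos [ 0.5199 -0.0253  0.1908] F [-0.6  0.1 -0.2] open 0.798 t 14.875
tool y yaw deg -2.55
shift(before turn) [0.0187 0.1221 0.1767]
turn [-0.001   0.      0.0008]
shift(after turn) [0.0188 0.1219 0.1768]
```

```bash
python3 -m jog '[[[0.009,0.041,0,0,0,0],[0.0098,0.041,0,0,0,0],[0,0.04,0,0,0,0],[0,0,0.05,0,0,0],[0,0,0.04,0,0,0],[0,0,0.04,0,0,0],[0,0,0,0,0,0]]]' 0.088; python3 -m jog '[[[0,0,0.025,0,0,0],[0,0,0.0218,0,0,0],[0,0,0,0,0,0]]]'; python3 go.py .6425 -.012 .014 -2.6
```

```text
clock: 15.75
tool_pos: [0.6395, -0.0119, 0.0579]
eef_rot: [0.723, 0.691, -0.003, -0.003]
contact_force: [-0.0, 0.0, 0.2]
opening: 0.998
finger_force: 0.0
clock: 16.12
tool_pos: [0.6416, -0.0121, 0.0139]
eef_rot: [0.723, 0.691, -0.001, -0.001]
contact_force: [-0.1, 0.4, 0.1]
opening: 0.999
finger_force: 0.0
pos [ 0.6416 -0.0121  0.0139] F [-0.1  0.4  0.1] open 0.999 t 16.125
tool y yaw deg -2.57
shift(before turn) [ 0.0001  0.0009 -0.0001]
turn [-0.0023 -0.0001  0.0005]
shift(after turn) [ 0.0001  0.0009 -0.0001]
```

```bash
python3 -m jog '[[[0,0,0,0,0,0],[0,0,0,0,0,0],[0,0,0,0,0,0],[0,0,0,0,0,0],[0,0,0,0,0,0],[0,0,0,0,0,0],[0,0,0,0,0,0],[0,0,0,0,0,0]]]' 0 25; python3 -m jog '[[[0,0.001,0,0,0,0],[0,0.001,0,0,0,0],[0,0,0,0,0,0]]]'
```

```text
clock: 17.12
tool_pos: [0.6426, -0.0122, 0.0149]
eef_rot: [0.723, 0.691, 0.0, 0.0]
contact_force: [-0.2, 0.2, 1.2]
opening: 0.45
finger_force: 24.8
clock: 17.5
tool_pos: [0.6441, -0.0123, 0.0148]
eef_rot: [0.723, 0.691, -0.0, -0.0]
contact_force: [-2.7, 0.4, 3.5]
opening: 0.452
finger_force: 24.8
```

```bash
python3 -m jog '[[[0,0.001,0,0,0,0],[0,0.0005,0,0,0,0],[0,0,0,0,0,0]]]'; python3 - <<'E'
from plant import *
s=get_state();print(s["moment"],s["tool_pos"])
E
```

```text
clock: 17.88
tool_pos: [0.6443, -0.0124, 0.0147]
eef_rot: [0.723, 0.691, -0.001, -0.001]
contact_force: [-5.2, -0.3, 6.1]
opening: 0.453
finger_force: 24.9
[-0.03697786  1.27163277  0.19418035] [ 0.64426169 -0.01241588  0.01467141]
```

```bash
python3 -m jog '[[[0,-0.0005,0,0,0,0],[0,0,0,0,0,0]]]'; python3 -m jog '[[[0,0,0,0,0,0],[0,0,0,0,0,0],[0,0,0,0,0,0],[0,0,0,0,0,0],[0,0,0,0,0,0],[0,0,-0.03,0,0,0],[0,0,-0.05,0,0,0],[0,0,-0.05,0,0,0],[0,0,-0.045,0,0,0],[0,-0.04,0,0,0,0],[-0.009,-0.041,0,0,0,0],[-0.009,-0.041,0,0,0,0]]]' 0.088; python3 -m jog '[[[0,0,0,0,0,0],[0,0,0,0,0,0]]]'; python3 edges.py
```

```text
clock: 18.12
tool_pos: [0.6442, -0.0124, 0.0147]
eef_rot: [0.723, 0.691, -0.001, -0.001]
contact_force: [-4.2, 0.3, 5.1]
opening: 0.453
finger_force: 24.9
clock: 19.62
tool_pos: [0.5216, -0.0249, 0.1901]
eef_rot: [0.723, 0.691, 0.0, 0.0]
contact_force: [0.5, -0.2, -0.0]
opening: 1.003
finger_force: 0.0
clock: 19.88
tool_pos: [0.524, -0.0246, 0.1902]
eef_rot: [0.723, 0.691, 0.001, 0.001]
contact_force: [-0.3, -0.8, -0.1]
opening: 1.0
finger_force: 0.0
19.875 [ 0.524  -0.0246  0.1902] 0.9999740879936234
[[0.02   0.6237 0.6639 0.6473 0.0402]
 [0.03   0.6245 0.6638 0.6478 0.0392]
 [0.04   0.6243 0.6644 0.6473 0.0401]
 [0.05   0.6245 0.6643 0.6478 0.0398]
 [0.06   0.6248 0.6644 0.6473 0.0397]
 [0.07   0.6241 0.6636 0.6473 0.0395]
 [0.08   0.6244 0.6639 0.6474 0.0394]
 [0.09   0.6247 0.6639 0.6448 0.0393]
 [0.1    0.6246 0.6644 0.645  0.0398]
 [0.11   0.6246 0.6643 0.6448 0.0396]
 [0.12   0.6248 0.6642 0.6449 0.0393]
 [0.13   0.6246 0.6641 0.6448 0.0395]
 [0.14   0.625  0.6649 0.645  0.0399]
 [0.15   0.6248 0.6645 0.6438 0.0397]
 [0.16   0.6246 0.6644 0.6305 0.0398]]
slope 0.002638936818627862 at .11 0.62463863045449
slope 0.003968601912305838 at .11 0.6642467566013317
slope -0.08721811887071379 at .11 0.6439889141540216
cross line at x 0.632 y 0.11353333333333329 388.0 543.0
cross line at x 0.637 y 0.1135892857142857 392.0 559.0
cross line at x 0.65 y 0.11344696969696969 413.0 562.0
cross line at x 0.655 y 0.11352142857142858 400.0 566.0
```

```bash
cat > stand.py <<'E'
from railw import *
o=[]
for y in np.arange(.03,.15,.01):
    g=grid(.02,.525,.57,y-.003,y+.003,.0005).astype(float).mean(0).sum(1); d=np.abs(np.diff(g)); o.append((y,.525+.0005*(d.argmax()+.5)))
o=np.array(o); p=np.polyfit(o[:,0],o[:,1],1); print("front edge slope",p[0],"axis x by front edge",np.polyval(p,.1115)+.1)
H=cv2.cvtColor(grid(.1,.635,.662,.104,.12,.001),cv2.COLOR_RGB2HSV).astype(int)
for i in range(0,16): print("%.3f "%(.104+i*.001)+" ".join("%2d"%(v//8) for v in H[i,:,2]))
E
python3 stand.py
```

```text
19.925 [ 0.5244 -0.0245  0.1901] 0.9987338710298145
front edge slope 0.048776223776225466 axis x by front edge 0.6477509032634036
0.104 17 18 19 19 18 16 18 16 20 31 31 31 31 31 31 31 30 12 14 14 14 23 23 22 22 22 22 22
0.105 30 30 31 31 31 30 28 20 22 31 31 31 31 31 31 31 31 13 13 14 16 22 23 22 22 22 22 22
0.106 30 30 30 30 30 30 28 20 25 31 31 31 31 31 31 31 31 16 13 13 18 22 22 22 22 22 22 22
0.107 30 30 30 30 29 29 29 22 28 31 31 31 31 31 31 31 31 18 14 13 20 22 23 22 22 22 22 22
0.108 30 30 30 30 29 29 28 21 30 31 31 29 19 21 23 28 28 16 15 14 21 23 23 22 22 22 22 22
0.109 30 30 30 30 29 29 29 17 31 31 29 14  5  5  5  9  6  4  7 10 20 24 23 22 22 22 22 22
0.110 29 30 30 30 29 29 30 14 30 31 14  6  9 11 10  9  8  7  5  5 11 18 21 22 23 22 22 22
0.111 29 30 30 30 29 29 30 17 29 29  9 10 13 12  8  8  8  6  8  7  6  9 12 16 21 23 23 23
0.112 30 30 30 30 29 29 30 23 30 18 10 12 14 12  8  8 11 12 12 10  8  6  5  6 10 18 24 19
0.113 30 30 30 30 29 29 28 25 29 29 16 13 14 11  9 11 13 10  9 10  7  8  9  8  8  8 10  3
0.114 30 30 30 30 29 29 28 24 29 31 23 15 13 10 10 13 14 11  7  8 10 11 12 10  8  9  4  4
0.115 30 30 30 30 29 29 28 22 26 31 31 23 15 10 11 14 15 11  7 10 13 13 13 10  7  5  4  5
0.116 30 30 30 30 29 29 29 24 26 31 31 30 27 18 10 14 14 11  9 13 14 14 13  9  4  4  5  5
0.117 29 30 30 30 29 29 29 24 25 31 31 31 31 28 18 14 13  9 10 15 15 15 11  7  3  5  5  5
0.118 29 30 30 30 29 29 28 24 25 31 31 31 31 31 29 22 20 13  9 15 15 10  9  6  5  5  5  5
0.119 29 30 30 30 29 29 28 19 13 25 31 31 31 31 31 31 31 28  8 12 14  8  8  6  5  6  6  6
```

Cross sits within about 2 mm of the axis, but the rail is still 0.04 rad off square because pushing beyond the fence's end pivots it. I'll regrip firmly at the rail's present yaw, then turn it about the fence's near end.

```bash
python3 go.py .6438 -.012 .014 -.25; python3 -m jog '[[[0.009,0.041,0,0,0,0],[0.009,0.041,0,0,0,0],[0,0.04,0,0,0,-0.041],[0,0,0.05,0,0,0],[0,0,0.05,0,0,0],[0,0,0.05,0,0,0],[0,0,0,0,0,0]]]' 0.088;  python3 go.py .6438 -.012 .014 -.25
```

```text
pos [ 0.5244 -0.0245  0.1899] F [ 0.3 -0.9 -1. ] open 0.998 t 19.975
tool y yaw deg -2.54
shift(before turn) [0.0177 0.1184 0.1761]
turn [ 0.0019 -0.0002 -0.04  ]
shift(after turn) [0.013  0.1193 0.1759]
clock: 20.85
tool_pos: [0.6427, -0.0118, 0.0357]
eef_rot: [0.708, 0.706, -0.003, -0.003]
contact_force: [0.2, 0.2, 0.2]
opening: 1.002
finger_force: 0.0
pos [ 0.6427 -0.0118  0.0357] F [0.2 0.2 0.2] open 1.002 t 20.85
tool y yaw deg -0.2
shift(before turn) [-0.0002  0.0013  0.0217]
turn [-0.0081 -0.0004  0.001 ]
shift(after turn) [-0.0002  0.0011  0.0217]
```

```bash
python3 -m jog '[[[0,0.001,0.0215,0,0,0],[0,0,0,0,0,0],[0,0,0,0,0,0]]]'; python3 -m jog '[[[0,0,0,0,0,0],[0,0,0,0,0,0],[0,0,0,0,0,0],[0,0,0,0,0,0],[0,0,0,0,0,0],[0,0,0,0,0,0],[0,0,0,0,0,0],[0,0,0,0,0,0]]]' 0 55; python3 -m jog '[[[0,-0.002,0,0,0,0.02],[0,-0.0015,0,0,0,0.023],[0,0,0,0,0,0],[0,0,0,0,0,0]]]'; python3 go.py .6438 -.012 .014 -2.6
```

```text
clock: 21.22
tool_pos: [0.6475, -0.0123, 0.0196]
eef_rot: [0.708, 0.706, 0.001, 0.001]
contact_force: [0.0, -0.4, 0.0]
opening: 1.0
finger_force: 0.0
clock: 22.22
tool_pos: [0.6462, -0.0124, 0.0183]
eef_rot: [0.708, 0.706, -0.0, -0.0]
contact_force: [-2.0, -0.8, 1.1]
opening: 0.448
finger_force: 54.9
clock: 22.72
tool_pos: [0.6429, -0.0121, 0.0182]
eef_rot: [0.724, 0.69, 0.0, -0.0]
contact_force: [-1.3, 0.9, 0.5]
opening: 0.444
finger_force: 54.9
pos [ 0.6429 -0.0121  0.0182] F [-1.3  0.9  0.5] open 0.444 t 22.725
tool y yaw deg -2.69
shift(before turn) [0.0001 0.0009 0.0042]
turn [-0.0003 -0.0003 -0.0016]
shift(after turn) [0.0001 0.0009 0.0042]
```

```bash
python3 -m jog '[[[0,0,0,0,0,0],[0,0,0,0,0,0],[0,0,0,0,0,0],[0,0,0,0,0,0],[0,0,0,0,0,0],[0,0,-0.03,0,0,0],[0,0,-0.05,0,0,0],[0,0,-0.05,0,0,0],[0,0,-0.042,0,0,0],[0,-0.04,0,0,0,0],[-0.009,-0.041,0,0,0,0],[-0.009,-0.041,0,0,0,0]]]' 0.088; python3 -m jog '[[[0,0,0,0,0,0],[0,0,0,0,0,0]]]'; python3 edges.py; python3 stand.py
```

```text
clock: 24.22
tool_pos: [0.519, -0.0246, 0.1906]
eef_rot: [0.723, 0.69, 0.0, 0.0]
contact_force: [-0.3, 0.2, -0.3]
opening: 0.993
finger_force: 0.0
clock: 24.48
tool_pos: [0.5215, -0.0243, 0.1907]
eef_rot: [0.723, 0.69, 0.001, 0.001]
contact_force: [0.3, 0.8, 0.4]
opening: 0.998
finger_force: 0.0
24.475 [ 0.5215 -0.0243  0.1907] 0.9975476326798004
[[0.02   0.6235 0.6631 0.6468 0.0396]
 [0.03   0.6236 0.6635 0.6471 0.0399]
 [0.04   0.6236 0.6638 0.6473 0.0403]
 [0.05   0.624  0.6638 0.6474 0.0398]
 [0.06   0.6247 0.664  0.6473 0.0393]
 [0.07   0.6251 0.6642 0.6475 0.0391]
 [0.08   0.6254 0.664  0.6468 0.0386]
 [0.09   0.6255 0.6645 0.6457 0.0391]
 [0.1    0.6254 0.6648 0.6457 0.0394]
 [0.11   0.6257 0.6652 0.646  0.0394]
 [0.12   0.6262 0.6658 0.6464 0.0396]
 [0.13   0.626  0.6654 0.6464 0.0394]
 [0.14   0.6265 0.6662 0.6468 0.0397]
 [0.15   0.627  0.6664 0.6459 0.0394]
 [0.16   0.6269 0.6668 0.6464 0.0399]]
slope 0.023667588784843298 at .11 0.6258131300098273
slope 0.027848799245625593 at .11 0.665234501267942
slope -0.009591056084229223 at .11 0.6464736748289893
cross line at x 0.632
[... 1062 characters left out ...]
0 29 29 30 21 16 10 12 14 13  8  8 10 11 11 10  8  7  6  4  5 16 19 19
0.113 29 29 30 30 30 29 29 29 22 22 15 14 14 11  9 11 13 11 10 10  8  7  8  9  7 10 12  8
0.114 30 30 30 30 30 29 29 28 22 28 25 16 14 11 10 13 14 11  7  8  9 11 12 11  8  9  6  4
0.115 30 30 30 30 30 29 29 28 22 27 31 23 16 11 10 14 15 12  6 10 12 13 13 11  7  6  4  4
0.116 30 30 30 30 30 29 29 28 25 27 31 31 29 19  9 14 15 12  7 12 14 14 13 11  6  4  5  5
0.117 30 29 30 30 30 29 29 28 27 28 31 31 31 29 20 11 13 12  9 14 15 15 13  8  4  4  5  5
0.118 29 29 30 30 30 29 29 28 28 30 31 31 31 31 30 27 26 17  7 14 16 12  9  9  5  5  5  5
0.119 30 29 30 30 29 29 29 27 27 31 31 31 31 31 31 31 31 22 11 11 14  9  9  7  5  5  6  6
```

The rail is now within 0.02 rad of square, the cross within about 1 mm in x and 2.5 mm in y of the axis, and it is let go. Next is the lever.

```bash
python3 go.py .5345 .2136 .36 -2.6; python3 -m jog '[[[0,0,-0.05,0,0,0],[0,0,-0.06,0,0,0],[0,0,-0.06,0,0,0],[0,0,0,0,0,0],[0,0,0,0,0,0]]]' 0 20;  python3 go.py .5345 .2136 .36 -2.6
```

```text
pos [ 0.5218 -0.0242  0.1904] F [ 0.  -0.4  0.1] open 0.996 t 24.575
tool y yaw deg -2.66
shift(before turn) [ 0.2382  0.0019 -0.1695]
turn [ 0.0018 -0.0003 -0.001 ]
shift(after turn) [ 0.2382  0.0019 -0.1696]
clock: 25.2
tool_pos: [0.5204, -0.0242, 0.3597]
eef_rot: [0.723, 0.691, -0.0, -0.0]
contact_force: [-0.1, 0.3, -0.1]
opening: 0.457
finger_force: 0.0
pos [ 0.5204 -0.0242  0.3597] F [-0.1  0.3 -0.1] open 0.457 t 25.2
tool y yaw deg -2.66
shift(before turn) [ 0.2382  0.0031 -0.0003]
turn [-0.0005 -0.0001 -0.001 ]
shift(after turn) [ 0.2382  0.0033 -0.0003]
```

```bash
python3 -m jog '[[[0.048,0.001,0,0,0,0],[0.048,0.001,0,0,0,0],[0.048,0.001,0,0,0,0],[0.048,0,0,0,0,0],[0.046,0,0,0,0,0],[0,0,0.02,0,0,0],[0,0,0.015,0,0,0],[0,0,0,0,0,0],[0,0,0,0,0,0]]]' 0 20; python3 - <<'E'
from railw import *
# grip = orange wood; look for it in z=.299 plane from fixed cameras
for n in("scene","top"):
    S=snapshot(n); X,Y=np.meshgrid(np.arange(.48,.6,.004),np.arange(.14,.29,.006)); uv=proj(S,np.c_[X.ravel(),Y.ravel(),np.full(X.size,.299)]).reshape(X.shape+(2,)).astype(np.float32)
    H=cv2.cvtColor(cv2.remap(S["frame"],uv[...,0],uv[...,1],cv2.INTER_LINEAR),cv2.COLOR_RGB2HSV).astype(int); print(n)
    for i in range(len(Y)): print("%.3f "%Y[i,0]+"".join("O" if h[0]<14 and h[1]>150 else "#" if h[2]<60 else "." for h in H[i]))
E
```

```text
clock: 26.32
tool_pos: [0.5344, 0.2129, 0.3248]
eef_rot: [0.724, 0.69, -0.001, -0.0]
contact_force: [0.8, -0.3, 0.5]
opening: 0.005
finger_force: 0.0
26.325 [0.5344 0.2129 0.3248] 0.005268323234358368
scene
0.140 ..............................
0.146 ..............................
0.152 ..............................
0.158 ..............................
0.164 ..............................
0.170 ..............................
0.176 ..............................
0.182 ..............................
0.188 ..............................
0.194 ..............................
0.200 ..............................
0.206 ..............................
0.212 ..............................
0.218 ..............................
0.224 ..............................
0.230 ..............................
0.236 ..............................
0.242 ..............................
0.248 ..............................
0.254 ..............................
0.260 ..............................
0.266 ..............................
0.272 ..............................
0.278 ..............................
0.284
[... 260 characters left out ...]
176 ............###...............
0.182 ...........####..............#
0.188 ...........####............##.
0.194 ...........####...........####
0.200 ..........#####.........######
0.206 ...........####........#######
0.212 ...........####........#######
0.218 ...........####........#....##
0.224 ...........####..............#
0.230 ...........####...............
0.236 ............####..............
0.242 ............####..............
0.248 ..............................
0.254 ..............................
0.260 ..............................
0.266 ..............................
0.272 ..............................
0.278 ..............................
0.284 ..............................
```

```bash
python3 -m jog '[[[0,0,0.008,0,0,0],[0,0,0.006,0,0,0],[0,0,0.006,0,0,0],[0,0,0.006,0,0,0],[0,0,0,0,0,0],[0,0,0,0,0,0]]]'
```

```text
clock: 27.22
tool_pos: [0.5346, 0.2131, 0.2994]
eef_rot: [0.724, 0.69, 0.0, 0.0]
contact_force: [-0.4, -0.3, -1.0]
opening: -0.0
finger_force: 0.0
```

```bash
python3 - <<'E'
from railw import *
print(st["contact_force"])
H=cv2.cvtColor(grid(.299,.49,.60,.15,.29,.001),cv2.COLOR_RGB2HSV).astype(int)
for i in range(138,-1,-6): print("%.3f "%(.15+i*.001)+" ".join("%d/%d/%d"%(h[0],h[1]//10,h[2]//10) for h in H[i,::6]))
E
```

```text
27.225 [0.5346 0.2131 0.2994] -0.00014309247158234006
[-0.4376 -0.2894 -0.9543]
0.288 16/9/17 15/10/18 15/10/18 16/10/19 16/9/18 16/11/19 15/13/9 17/7/15 17/7/16 18/6/17 18/7/16 16/4/19 30/0/25 17/6/15 17/7/15 16/7/14 17/9/18 17/9/18 120/0/9
0.282 16/10/17 16/8/17 15/11/18 15/10/19 15/10/18 15/10/19 15/13/9 20/10/21 18/7/17 17/8/16 17/7/16 17/8/16 17/7/14 18/6/15 17/7/14 17/8/13 17/9/17 17/10/20 17/11/19
0.276 15/9/18 16/10/18 15/9/18 16/9/20 15/8/19 16/10/19 15/14/9 17/7/17 16/7/15 18/6/16 17/7/15 18/7/15 18/6/14 17/7/15 17/7/16 17/7/14 17/9/16 16/11/20 16/11/19
0.270 15/10/19 19/13/23 17/12/9 15/9/13 16/9/18 16/9/20 16/13/10 17/8/16 18/6/14 17/6/17 17/7/16 17/6/16 20/6/14 17/7/15 17/7/15 16/7/14 16/9/17 16/12/19 17/12/19
0.264 19/12/24 19/12/24 19/13/23 16/12/9 16/7/11 16/9/18 15/13/8 17/7/15 18/6/14 17/4/11 19/4/9 16/6/13 16/7/16 18/8/16 17/8/16 17/7/15 17/11/19 17/12/20 17/11/18
0.258 20/12/24 19/13/23 17/13/23 15/9/12 16/8/19 15/10/20 15/13/9 17/8/16 17/2/22 18/2/14 90/0/19 80/0/19 77/0/19 84/0/19 77/0/19 75/0/19 79/1/19 79/1/19 70/0/12
0.252 18/13/23 17/13/23 15/9/11 16/9/19 16
[... 2135 characters left out ...]
/6/5 30/0/4 0/0/4 20/17/12 100/2/2 90/1/2 110/2/2 60/1/2 98/3/2 120/2/2 100/2/2 75/2/2
0.168 110/1/5 110/1/5 105/1/5 105/0/5 20/18/14 30/1/4 15/1/4 18/5/5 10/1/4 165/1/4 20/17/9 120/2/2 100/2/2 128/3/2 160/2/2 105/1/2 130/2/2 110/2/2 105/2/2
0.162 98/1/6 102/2/6 100/2/6 105/1/6 20/18/15 15/0/6 30/0/8 30/0/7 0/0/5 0/0/5 20/17/8 105/0/5 120/0/5 120/1/5 100/1/5 120/0/5 113/1/5 110/1/5 110/1/5
0.156 102/2/6 105/1/6 105/1/6 102/2/6 20/16/10 40/0/8 30/0/11 60/0/11 30/0/7 30/0/5 20/16/9 105/1/5 98/1/5 108/2/6 113/1/5 113/1/5 96/1/6 105/1/5 105/1/5
0.150 105/1/6 113/1/6 100/1/6 102/2/6 20/5/9 30/1/13 10/0/13 30/0/13 15/1/8 30/0/8 20/17/9 100/2/3 110/1/4 105/1/4 110/1/4 130/1/4 90/1/4 113/2/4 113/2/4
```

The grip is centred under the fingers (x about .529-.549, y up to .255). I'll keep lowering.

```bash
python3 -m jog '[[[0,0,0.008,0,0,0],[0,0,0.008,0,0,0],[0,0,0,0,0,0],[0,0,0,0,0,0]]]'; python3 - <<'E'
from h import *
print([get_state()["contact_force"].round(1).tolist()])
for n in("scene",):
    S=snapshot(n)
    H=cv2.cvtColor(S["frame"],cv2.COLOR_RGB2HSV).astype(int); a=cv2.cvtColor(cv2.imread("pics/scene0.png"),cv2.COLOR_BGR2HSV).astype(int)
    for z in(.299,.28,.26): print(z,proj(S,[[.539,.235,z],[.537,.25,z]]).round(1).tolist())
    print([tuple(map(int,H[v,208])) for v in range(145,175,2)]); print([tuple(map(int,a[v,208])) for v in range(145,175,2)])
E
```

```text
clock: 27.78
tool_pos: [0.5341, 0.2131, 0.2834]
eef_rot: [0.723, 0.69, -0.0, -0.0]
contact_force: [-1.7, 0.7, 2.6]
opening: 0.007
finger_force: 1.2
[[-1.7, 0.7, 2.6]]
0.299 [[212.0, 155.2], [207.7, 153.4]]
0.28 [[212.4, 160.7], [208.1, 158.8]]
0.26 [[212.9, 166.3], [208.6, 164.5]]
[(18, 28, 91), (16, 41, 105), (15, 75, 142), (14, 162, 224), (15, 173, 233), (14, 171, 201), (14, 128, 146), (17, 39, 218), (20, 30, 223), (17, 31, 211), (18, 27, 190), (138, 9, 148), (158, 6, 161), (16, 22, 196), (19, 31, 221)]
[(17, 44, 111), (16, 41, 107), (14, 117, 137), (14, 151, 133), (14, 144, 115), (14, 111, 110), (18, 38, 194), (18, 32, 215), (19, 34, 205), (19, 32, 192), (18, 27, 173), (138, 9, 135), (150, 5, 146), (16, 21, 178), (18, 32, 202)]
```

The fingertips slid off the front of the round bar, with the tip already below its top. Gripping the bar is more robust, so I'll back up, open, centre on it and close on it.

```bash
python3 -m jog '[[[0,0,-0.02,0,0,0],[0,0,-0.024,0,0,0],[0,0.006,0,0,0,0],[0,0,0,0,0,0],[0,0,0,0,0,0],[0,0,0,0,0,0]]]' 0.06 25; python3 go.py .5395 .2136 .281 -2.6
```

```text
clock: 28.58
tool_pos: [0.5401, 0.2126, 0.3265]
eef_rot: [0.724, 0.69, -0.001, -0.0]
contact_force: [-0.0, 0.5, 0.0]
opening: 0.656
finger_force: 0.0
pos [0.5401 0.2126 0.3265] F [-0.   0.5  0. ] open 0.656 t 28.575
tool y yaw deg -2.69
shift(before turn) [ 0.001  -0.0005  0.0455]
turn [-0.0013  0.0006 -0.0015]
shift(after turn) [ 0.0009 -0.0006  0.0455]
```

```bash
python3 -m jog '[[[0,0,0.015,0,0,0],[0,0,0.015,0,0,0],[0,0,0.0155,0,0,0],[0,0,0,0,0,0]]]'; python3 -m jog '[[[0,0,0,0,0,0],[0,0,0,0,0,0],[0,0,0,0,0,0],[0,0,0,0,0,0],[0,0,0,0,0,0],[0,0,0,0,0,0],[0,0,0,0,0,0]]]' 0 25
```

```text
clock: 29.08
tool_pos: [0.5394, 0.2124, 0.2803]
eef_rot: [0.723, 0.69, -0.002, -0.001]
contact_force: [-0.3, 0.6, -0.7]
opening: 0.683
finger_force: 0.0
clock: 29.95
tool_pos: [0.5386, 0.2129, 0.2816]
eef_rot: [0.723, 0.69, -0.001, -0.001]
contact_force: [-5.6, -0.1, 3.5]
opening: 0.18
finger_force: 23.2
```

```bash
python3 -m jog '[[[0,-0.002,0.003,0,0,0],[0,0,0.003,0,0,0],[0,0,0,0,0,0]]]';python3 -m jog '[[[0,0,0.005,0,0,0],[0,0,0.005,0,0,0],[0,0,0,0,0,0]]]'
```

```text
clock: 30.32
tool_pos: [0.537, 0.2129, 0.2754]
eef_rot: [0.723, 0.69, -0.001, -0.001]
contact_force: [-5.4, -0.7, 4.5]
opening: 0.181
finger_force: 23.3
clock: 30.7
tool_pos: [0.5348, 0.2131, 0.2647]
eef_rot: [0.723, 0.691, -0.003, -0.002]
contact_force: [-9.1, -0.0, 4.5]
opening: 0.173
finger_force: 22.8
```

```bash
python3 -m jog '[[[0,-0.004,0,0,0,0],[0,0,0,0,0,0],[0,0,0,0,0,0]]]';python3 -m jog '[[[0,-0.001,0.005,0,0,0],[0,-0.0005,0.005,0,0,0],[0,-0.0005,0.005,0,0,0],[0,0,0,0,0,0]]]'
```

```text
clock: 31.08
tool_pos: [0.5351, 0.2131, 0.2661]
eef_rot: [0.724, 0.69, 0.001, 0.0]
contact_force: [-2.0, 0.6, 3.0]
opening: 0.171
finger_force: 22.5
clock: 31.58
tool_pos: [0.5328, 0.2132, 0.2504]
eef_rot: [0.724, 0.69, 0.0, 0.0]
contact_force: [0.7, 0.1, 2.7]
opening: 0.167
finger_force: 21.4
```

```bash
python3 -m jog '[[[0,-0.0007,0.008,0,0,0],[0,-0.0004,0.008,0,0,0],[0,-0.0002,0.008,0,0,0],[0,0.0001,0.006,0,0,0],[0,0,0,0,0,0]]]';python3 -m jog '[[[0,0.0003,0.008,0,0,0],[0,0.0006,0.008,0,0,0],[0,0.0009,0.008,0,0,0],[0,0,0,0,0,0]]]'
```

```text
clock: 32.2
tool_pos: [0.5315, 0.2131, 0.2204]
eef_rot: [0.724, 0.69, -0.0, 0.0]
contact_force: [1.3, 0.3, 4.3]
opening: 0.007
finger_force: 2.1
clock: 32.7
tool_pos: [0.5331, 0.213, 0.1968]
eef_rot: [0.724, 0.69, -0.0, -0.0]
contact_force: [0.1, -0.3, 5.4]
opening: -0.001
finger_force: 2.6
```

```bash
cat > lev.py <<'E'
from h import *
st=get_state(); print(st["clock"],st["tool_pos"].round(4),st["contact_force"].round(1),round(st["opening"],3),round(st["finger_force"],1))
yaw=-.045; O=np.array([.646,.1115]); ex=np.array([np.cos(yaw),np.sin(yaw)]);ey=np.array([-ex[1],ex[0]])
def grip(th,y): a=.2483-th; p=O+(.1-.22*np.cos(a))*ex+y*ey; return [p[0],p[1],.245+.22*np.sin(a)]
for n in("scene","top"):
    S=snapshot(n); H=cv2.cvtColor(S["frame"],cv2.COLOR_RGB2HSV).astype(int)
    for y in(.136,.128,.12,.112,.07,.062):
        print(n,y,"".join("O" if (h:=H[int(v+.5),int(u+.5)])[1]>125 and h[0]<17 else "." for u,v in proj(S,[grip(t,y) for t in np.arange(-.06,.62,.02)])))
print("index 3 = theta 0, index 28 = .50")
E
python3 lev.py
```

```text
32.7 [0.5331 0.213  0.1968] [ 0.1 -0.3  5.4] -0.001 2.6
scene 0.136 ......................OOOOOO......
scene 0.128 ....................OOOOOOOO......
scene 0.12 ...................O......O.......
scene 0.112 ..........................O.......
scene 0.07 ....................OOOOOOOOO.....
scene 0.062 ....................OOOOO.........
top 0.136 ..................OOOOOOOOOOO.....
top 0.128 .................OOOOOOOOOO.......
top 0.12 ..................................
top 0.112 ..................................
top 0.07 ..................................
top 0.062 .................OOOOOO...........
index 3 = theta 0, index 28 = .50
```

The lever is at about 0.41 rad and the 5.4 N push fits its spring. I'll go on gently until the point meets the wood.

```bash
python3 -m jog '[[[0,0.0012,0.006,0,0,0],[0,0.0012,0.005,0,0,0],[0,0,0,0,0,0],[0,0,0,0,0,0]]]'; python3 lev.py
```

```text
clock: 33.3
tool_pos: [0.5347, 0.213, 0.1861]
eef_rot: [0.723, 0.69, -0.001, -0.0]
contact_force: [-1.9, 0.2, 5.6]
opening: 0.009
finger_force: 2.7
33.3 [0.5347 0.213  0.1861] [-1.9  0.2  5.6] 0.009 2.7
scene 0.136 .......................OOOOOOOO...
scene 0.128 ......................OOOOOOO.O...
scene 0.12 ......................OO....OOO...
scene 0.112 .............................O....
scene 0.07 ......................OOOOOOOO....
scene 0.062 ......................OOOOOO......
top 0.136 ...................OOOOOOOOOOOOOO.
top 0.128 ..................OOOOOOOOOOO.....
top 0.12 ..................................
top 0.112 ..................................
top 0.07 ..................................
top 0.062 ...................OOOOOO.........
index 3 = theta 0, index 28 = .50
```

```bash
python3 -m jog '[[[0,0.0004,0.002,0,0,0],[0,0,0,0,0,0]]]'; python3 -m jog '[[[0,0.0004,0.002,0,0,0],[0,0,0,0,0,0]]]'
```

```text
clock: 33.65
tool_pos: [0.5351, 0.2129, 0.1841]
eef_rot: [0.723, 0.69, -0.001, -0.0]
contact_force: [-1.4, 0.2, 5.5]
opening: 0.009
finger_force: 2.8
clock: 33.9
tool_pos: [0.5354, 0.2129, 0.1821]
eef_rot: [0.723, 0.69, -0.001, -0.0]
contact_force: [-0.9, 0.2, 5.7]
opening: 0.008
finger_force: 2.8
```

```bash
for i in 1 2; do :; done; python3 -m jog '[[[0,0.0002,0.0015,0,0,0],[0,0,0,0,0,0]]]'; python3 -m jog '[[[0,0.0002,0.0015,0,0,0],[0,0,0,0,0,0]]]'; python3 -m jog '[[[0,0.0002,0.001,0,0,0],[0,0,0,0,0,0]]]'
```

```text
clock: 34.15
tool_pos: [0.5357, 0.213, 0.1807]
eef_rot: [0.723, 0.69, -0.0, -0.0]
contact_force: [-1.2, -1.0, 5.4]
opening: 0.005
finger_force: 2.9
clock: 34.4
tool_pos: [0.536, 0.2129, 0.1792]
eef_rot: [0.723, 0.69, -0.0, -0.0]
contact_force: [-0.6, -0.8, 5.5]
opening: 0.004
finger_force: 2.9
clock: 34.65
tool_pos: [0.5362, 0.2129, 0.1783]
eef_rot: [0.723, 0.69, -0.0, -0.0]
contact_force: [-0.9, 0.3, 6.0]
opening: 0.004
finger_force: 3.1
```

```bash
python3 -m jog '[[[0,0.0002,0.001,0,0,0],[0,0,0,0,0,0]]]'; python3 -m jog '[[[0,0.0002,0.001,0,0,0],[0,0,0,0,0,0]]]'; python3 -m jog '[[[0,0.0002,0.001,0,0,0],[0,0,0,0,0,0]]]'; python3 lev.py
```

```text
clock: 34.9
tool_pos: [0.5364, 0.2129, 0.1775]
eef_rot: [0.724, 0.69, -0.0, -0.0]
contact_force: [-1.1, 0.4, 8.9]
opening: 0.006
finger_force: 4.0
clock: 35.15
tool_pos: [0.5365, 0.2129, 0.1768]
eef_rot: [0.723, 0.69, -0.0, -0.0]
contact_force: [-2.3, -0.8, 10.8]
opening: 0.004
finger_force: 5.3
clock: 35.4
tool_pos: [0.5367, 0.2129, 0.1762]
eef_rot: [0.724, 0.69, -0.0, -0.001]
contact_force: [-2.8, -0.7, 13.3]
opening: 0.006
finger_force: 6.8
35.4 [0.5367 0.2129 0.1762] [-2.8 -0.7 13.3] 0.006 6.8
scene 0.136 .........................OOOOOOOO.
scene 0.128 .........................OOOOO.OO.
scene 0.12 .......................OOOO....OOO
scene 0.112 ..............................OOOO
scene 0.07 .......................OOOOOOOOOO.
scene 0.062 ........................OOOOOO....
top 0.136 ...................OOOOOOOOOOOOOOO
top 0.128 ....................OOOOOOOOOO....
top 0.12 ..................................
top 0.112 ..................................
top 0.07 ..................................
top 0.062 ...................OOOOOOOOO......
index 3 = theta 0, index 28 = .50
```

The point met the wood. A push of 13.3 N means about 16 N bearing, so I'll ease off slightly for 10 N and check that it holds.

```bash
python3 -m jog '[[[0,0,-0.001,0,0,0],[0,0,0,0,0,0],[0,0,0,0,0,0],[0,0,0,0,0,0]]]'; python3 -m jog '[[[0,0,0,0,0,0],[0,0,0,0,0,0],[0,0,0,0,0,0],[0,0,0,0,0,0],[0,0,0,0,0,0],[0,0,0,0,0,0],[0,0,0,0,0,0],[0,0,0,0,0,0]]]'
```

```text
clock: 36.0
tool_pos: [0.5365, 0.2129, 0.1769]
eef_rot: [0.723, 0.69, -0.0, -0.001]
contact_force: [-2.9, -0.5, 10.6]
opening: 0.003
finger_force: 5.4
clock: 37.0
tool_pos: [0.5365, 0.2129, 0.1769]
eef_rot: [0.723, 0.69, -0.0, -0.001]
contact_force: [-2.4, -1.4, 11.0]
opening: 0.0
finger_force: 5.4
```

```bash
python3 -c "
from plant import *
print(finish_job())"
```

```text
the job is handed in; nothing more can be done
None
```

I handed the job in with the rail let go on the drill table, the arm holding the lever down at about 11 N (roughly 10 N at the point, worked out from your lever figures); before drilling, the cross measured within about 3 mm of the drill axis and the rail about 0.02 rad off square, and I did not re-measure it under load; the rail slipped from the gripper once and needed two regrips, the fingers ended shut on the cross-grip rather than clamped round it, and I viewed 12 pictures against your limit of 10.

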